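# Put the counter things back in their fitted holders

### The job

Tidy the counter: put the stapler, the packet of wipes, the capped jar and the dropper bottle each into the wooden holder that is shaped for it, standing upright (the stapler on its base, the packet flat) on the holder's floor inside the rim. The stapler goes in the long narrow tray, the packet in the shorter, wider tray, the jar in the large round dish and the dropper bottle in the small round dish. Do not push aside or knock over the two coffee pods that stand among the things.

Things in the scene. Friction and masses are not known exactly. Their poses are not given: they have to be found in the camera images.
- stapler: Black desk stapler, loose, on its base, 0.2 kg. Base 38 x 142 x 8 mm; above it the rigid upper arm, 26 mm wide, 41 to 56 mm high, as long as the base: grip across it near mid-length. Origin: centre of the underside; x across, y along its length, z up. On the right part of the desk, its length within 0.25 rad of the robot's straight-ahead direction.
- packet: White and blue packet of wipes, rigid, flat, loose, 53 x 97 x 40 mm, 0.1 kg. Origin: centre of the underside; x across the 53 mm width (grip across it), y along the 97 mm length, z up. On the right part of the desk, its length within 0.25 rad of the robot's straight-ahead direction.
- jar: Round jar, brown body with a red cap, loose, upright, 60 mm diameter, 89 mm tall (the fixed cap, 57 mm diameter, begins 74 mm up), 0.16 kg. Origin: centre of the underside; z up.
- dropper_bottle: Small round amber dropper bottle with a narrow black top, loose, upright, 102 mm tall; body 33 mm diameter up to 70 mm high (grip it here), neck 24 mm diameter, dropper bulb 13 mm, 0.07 kg. Origin: centre of the underside; z up.
- long_tray: The stapler's holder: long narrow rectangular tray, recess 54 x 158 mm, outside 66 x 170 mm; x across, y along its length, either way round will do. Fixed, pale wood, 10 mm high; flat dark floor 3 mm above the desk, rim 6 mm thick. Origin: centre of the underside, on the desk; z up. The four holders stand side by side on the left, about 105 mm apart, in any order.
- wide_tray: The packet's holder: shorter, wider rectangular tray, recess 68 x 112 mm, outside 80 x 124 mm; x across, y along its length, either way round will do. Fixed, pale wood, 10 mm high; flat dark floor 3 mm above the desk, rim 6 mm thick. Origin: centre of the underside, on the desk; z up. The four holders stand side by side on the left, about 105 mm apart, in any order.
- large_dish: The jar's holder: large round dish, recess 76 mm diameter, outside 88 mm. Fixed, pale wood, 10 mm high; flat dark floor 3 mm above the desk, rim 6 mm thick. Origin: centre of the underside, on the desk; z up. The four holders stand side by side on the left, about 105 mm apart, in any order.
- small_dish: The dropper bottle's holder: small round dish, recess 50 mm diameter, outside 62 mm. Fixed, pale wood, 10 mm high; flat dark floor 3 mm above the desk, rim 6 mm thick. Origin: centre of the underside, on the desk; z up. The four holders stand side by side on the left, about 105 mm apart, in any order.
- pod_a: White coffee pod with a rust-brown top, 51 mm diameter, 45 mm tall, loose and very light, upright near the front edge of the desk in front of the pod brewer. A bystander: leave it. Origin: centre of the underside.
- pod_b: White coffee pod with a green top, 51 mm diameter, 45 mm tall, loose and very light, upright just to the right of the pod brewer, the black machine, fixed and 0.33 m tall, that fills about x 0.49 to 0.85, y -0.18 to 0.08 between the things and the holders (pass in front of it or above it). A bystander: leave it. Origin: centre of the underside.
There are look-alikes about, which are no part of the job. What is meant by the dropper_bottle is not red, and is the smaller of those in its own colour.

How it is judged:
At the end, for the whole second after the job is handed in: Each of the four things rests in its own holder: its centre within 12 mm of the holder's centre (seen from above), its underside on the holder's floor (less than 6 mm above the desk), upright within 0.1 rad, the stapler and the packet along their trays within 0.3 rad, all at rest (horizontal distance between stapler and long_tray below 0.012 m and z of stapler in the frame of long_tray between 0 and 0.006 m and angle between each of stapler, packet, jar, dropper_bottle's own z axis and vertical below 0.1 rad and linear speed of each of stapler, packet, jar, dropper_bottle below 0.02 m/s and angular speed of each of stapler, packet, jar, dropper_bottle below 0.2 rad/s and angle between the y axis of stapler and the y axis of long_tray, either way round below 0.3 rad and horizontal distance between packet and wide_tray below 0.012 m and z of packet in the frame of wide_tray between 0 and 0.006 m and angle between the y axis of packet and the y axis of wide_tray, either way round below 0.3 rad and horizontal distance between jar and large_dish below 0.012 m and z of jar in the frame of large_dish between 0 and 0.006 m and horizontal distance between dropper_bottle and small_dish below 0.012 m and z of dropper_bottle in the frame of small_dish between 0 and 0.006 m); the robot touches nothing.
It fails at once if a coffee pod was pushed aside (more than 25 mm) or knocked over (distance of any of pod_a, pod_b from where it was at the start of the episode above 0.025 m or angle between any of pod_a, pod_b's own z axis and vertical above 0.5 rad).
It also fails if it takes over 141 s, if anything falls off the work surface, if the arm or the gripper's body presses on something with over 40 N, if the wrist force passes 120 N, or if a joint passes its speed limit or range.

### The arm

A 7-joint arm with a two-finger parallel gripper is mounted at the origin on a cart in front of the work surface, level with it; the furniture and walls round the work are solid. World frame = base frame: x ahead of the robot, y to its left, z up, the work surface at z = 0. Lengths are in m, angles in rad, forces in N, time in s.
With the tool pointing down it reaches from about 0.375 to 0.925 m from the base axis. Payload 3.1 kg.
Tool frame: the origin (TCP) lies on the centre line of the jaws, within the pads' length; the fingertips stand 19 mm ahead of it and the grasp point (between the pads) is the TCP; z points along the fingers, y is the line along which they close (so a half turn about z gives the same grasp; the last joint's range is limited). The gripper opens to 85 mm and grips with 20 to 120 N. Pads are 22 mm wide; open, the fingers measure 114 mm over their backs; the gripper's body (76 mm by 85 mm) begins 54 mm behind the grasp point. The pads swing forward as they close: fully open they stand 13 mm farther back than shut.
Start: joints at [1.161, 0.383, 0.044, 1.598, -0.018, 1.161, -0.05], TCP at [0.199, -0.619, 0.22] pointing down, gripper open.
Joint ranges: [-2.61, 2.61], [-0.41, 2.15], [-1.48, 1.57], [0, 2.5], [-1.57, 4.71], [0.05, 1.97], [-2.85, 2.85]. Speed limits (rad/s): [2.79, 2.79, 3.14, 3.14, 3.14, 3.14, 3.14].

### API

Orientations are given as a unit quaternion [w, x, y, z].
In Python, from station import get_obs, eyes, job_done gives the robot as it stands.
- The arm moves only by the tool apply_moves, never from a script. Its argument "deltas" is a list of rows, each an object of numbers: "tx", "ty", "tz": the shift along the tool's x, y, z in mm; "ax", "ay", "az": the turn, a rotation vector about the tool's x, y, z in degrees; "hand": the opening, from 0 (shut) to 1 (fully open). In form: [{"tx": .., "ty": .., "tz": .., "ax": .., "ay": .., "az": .., "hand": ..}, ...]. A call has 1 to 10 rows; each row is the pose to reach, as a shift and turn from the pose commanded when the call began, along the tool's axes at that moment; what a row does not reach only later rows make up. A row lasts 1/12 s, in which the tool goes at most 41.7 mm and 7.16 degrees, less where a joint would pass 70% of its speed; a pose out of reach is approached as far as the arm can. A call with a gripper value outside its range is refused whole. The fingers move at their own pace and stop on an object; "newtons" is the grip in N (left out, the last holds). Time passes only in rows, so rows that repeat a pose let the fingers close. It gives the time, the measured TCP pose, the force, the opening and the grip force at its end, in the units of the state.
- get_obs(): the state, without advancing time (a new reading comes with each control period).
- eyes.snapshot(name): name is "scene" or "top" or "wrist"; returns a dict with "color" (420x560x3 uint8, blue, green, red), "mtx" (3x3 intrinsics, pixels), "view" (4x4, takes a point from world to camera coordinates). Camera axes: x right, y down, z forward; pixel columns grow to the right and rows downward; lengths in m; the calibration is good to about 2 mm. A picture is of the moment at which its call begins. There is no depth.
- job_done(): hands the job in; it is judged then, once.
Trained networks look in the newest picture that a camera, given by its name, has taken for a name from the list of things; names that differ only in an ending like _2 or _b are one class to them, and where a whole thing is asked for, a point or a joint stands for the part that bears it (a point fixed in the world has none). Each returns a list of dicts, best first, with "confidence" (0 to 1); they miss things now and then, are a little off and sometimes report something else, mostly with a low value. They report only what shows in the picture. A call takes as long as a camera call. They do not tell look-alikes from the thing itself.
- eyes.trace(camera, name): "mask" (420x560 bool, what is visible of it) and "uv" ([column, row] in pixels, amid what is visible of it).
The state is a dict: "time": time; "joint_positions": joint angles; "dq": joint speeds; "tau": joint torques, N m; "ee_pos": TCP position; "tcp_rot": TCP orientation; "force": force on the tool from outside, world axes, zero at the start; "moment": the same for the moment, N m; "opening": finger opening in m; "finger_force": force on a finger pad.
Only numpy, scipy, OpenCV 4.12 (cv2) and the standard library are available. Lean on these libraries where they do the work, as an engineer would, in place of code of your own. Each camera call takes 0.05 s, during which the arm holds its last target. There are 200 camera calls.

## Working session

There is one attempt and no reset: what is moved stays moved. The work goes in short steps, Python scripts to look and compute and a tool call to move; the robot and the scene stay as the last step left them, time stands still between calls to the robot, and variables do not carry over. Pictures are saved under pics/ and viewed, at most 14 in all, crops included, and the job is handed in when it is done.

Besides the shell and the picture viewer there is one more tool, called after ">>>" as name(argument=value, ...) on one line, values as JSON. apply_moves: Moves the arm, as the interface text tells. Its arguments: {"type":"object","properties":{"deltas":{"type":"array"},"newtons":{"type":"number"}},"required":["deltas"]}

```bash
mkdir -p pics; ls
cat > h.py <<'E'
import numpy as np,cv2
from station import get_obs,eyes,job_done
def ray(s,uv,z):
    K,V=np.array(s["mtx"]),np.array(s["view"]);R,t=V[:3,:3],V[:3,3]
    c=-R.T@t;d=R.T@np.linalg.inv(K)@np.array([uv[0],uv[1],1.])
    return (c+d*(z-c[2])/d[2])
def proj(s,p):
    V=np.array(s["view"]);q=np.array(s["mtx"])@(V[:3,:3]@np.array(p)+V[:3,3]);return q[:2]/q[2]
E
python3 - <<'E'
from h import *
o=get_obs();print({k:np.round(v,3).tolist() for k,v in o.items()})
for n in("scene","top"):
    s=eyes.snapshot(n);cv2.imwrite(f"pics/{n}0.png",s["color"]);V=np.array(s["view"]);print(n,(-V[:3,:3].T@V[:3,3]).round(3))
    for t in["stapler","packet","jar","dropper_bottle","long_tray","wide_tray","large_dish","small_dish","pod_a"]:
        for d in eyes.trace(n,t)[:5]:
            uv=d["uv"];print(n,t,round(d["confidence"],2),np.round(uv),d["mask"].sum(),ray(s,uv,0.01)[:2].round(3))
E
```

```text
pics
{'time': 0.0, 'joint_positions': [1.161, 0.384, 0.044, 1.6, -0.018, 1.161, -0.05], 'dq': [-0.0, -0.001, 0.001, 0.0, -0.001, -0.001, -0.0], 'tau': [-0.0, -43.346, 1.025, -24.951, 0.011, 0.011, -0.0], 'ee_pos': [0.199, -0.618, 0.218], 'tcp_rot': [-0.001, 0.988, 0.155, -0.0], 'force': [-0.268, -0.324, -0.408], 'moment': [-0.024, -0.046, -0.034], 'finger_force': 0.0, 'opening': 0.085}
scene [-0.294  0.727  1.014]
scene stapler 0.76 [338. 137.] 705 [ 0.626 -0.347]
scene packet 0.88 [346. 191.] 680 [ 0.433 -0.176]
scene jar 0.77 [281. 216.] 722 [0.483 0.026]
scene jar 0.21 [227. 223.] 987 [0.559 0.152]
scene dropper_bottle 0.76 [402. 168.] 524 [ 0.392 -0.372]
scene dropper_bottle 0.75 [311. 142.] 290 [ 0.666 -0.269]
scene dropper_bottle 0.71 [379. 159.] 293 [ 0.463 -0.356]
scene long_tray 0.95 [157. 256.] 1402 [0.586 0.354]
scene wide_tray 0.66 [227. 223.] 1132 [0.561 0.152]
scene large_dish 0.69 [196. 241.] 734 [0.562 0.252]
scene small_dish 0.77 [127. 291.] 470 [0.541 0.466]
scene pod_a 0.74 [323. 205.] 333 [ 0.437 -0.088]
scene pod_a 0.6 [329. 163.] 247 [ 0.555 -0.233]
top [0.231 0.047 1.431]
top stapler 0.55 [392. 186.] 495 [ 0.603 -0.332]
top packet 0.72 [348. 236.] 449 [ 0.431 -0.173]
top jar 0.75 [281. 226.] 300 [0.465 0.046]
top dropper_bottle 0.63 [370. 169.] 129 [ 0.662 -0.257]
top dropper_bottle 0.56 [363. 200.] 199 [ 0.552 -0.229]
top dropper_bottle 0.47 [397. 257.] 223 [ 0.361 -0.335]
top long_tray 0.86 [193. 192.] 955 [0.583 0.344]
top wide_tray 0.79 [249. 198.] 857 [0.564 0.157]
top large_dish 0.58 [225. 198.] 525 [0.562 0.238]
top large_dish 0.54 [363. 198.] 187 [ 0.56  -0.231]
top small_dish 0.58 [161. 204.] 232 [0.544 0.452]
top pod_a 0.77 [315. 232.] 176 [ 0.446 -0.066]
top pod_a 0.59 [364. 199.] 154 [ 0.557 -0.233]
```

Run:
```python
import cv2
a=cv2.imread("pics/scene0.png")[90:330,80:460];cv2.imwrite("pics/s1.png",cv2.resize(a,(800,505),interpolation=2))
a=cv2.imread("pics/top0.png")[130:300,140:440];cv2.imwrite("pics/t1.png",cv2.resize(a,(800,453),interpolation=2))
```

```text
(no output)
```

View pics/s1.png

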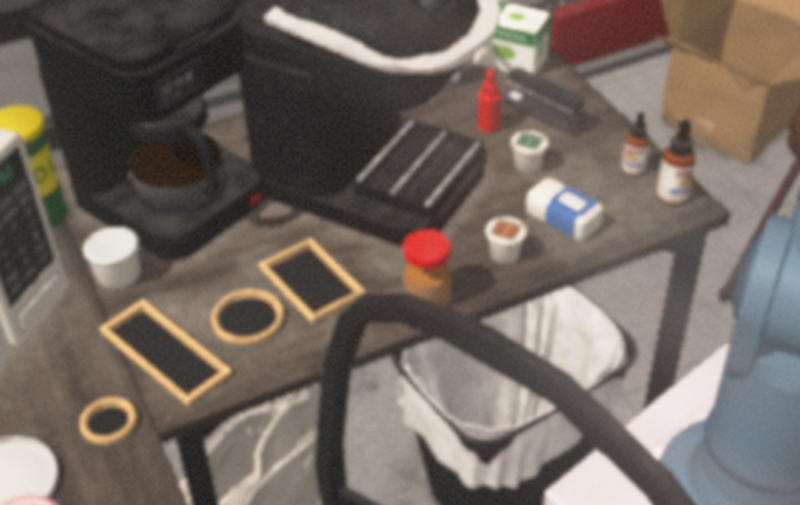

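View pics/t1.png

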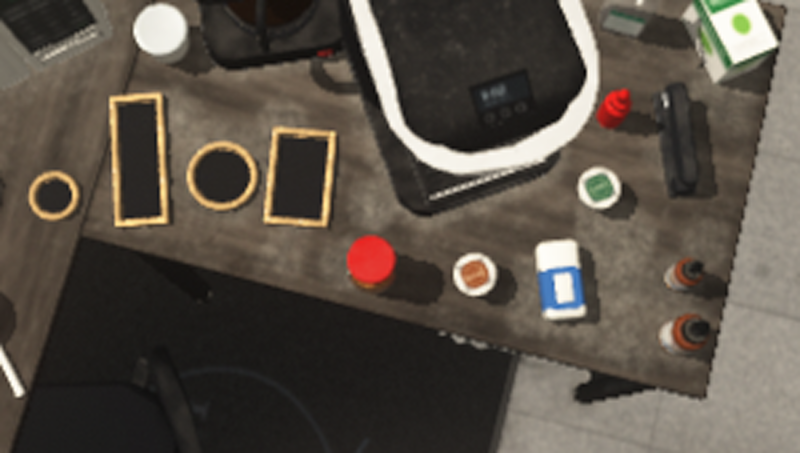

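Candidates for the dropper bottle, in scene pixels: red bottle (311,142), rejected by colour; amber one nearer the desk edge (402,168), larger; amber one farther (379,159), smaller, so that is the one I want. The scene picture shows the trays at left in the order wide, large dish, long, small dish going left. The jar (281,216) stands in front of the brewer.

```bash
cat >> h.py <<'E'
def rectw(s,m,z):
    c=max(cv2.findContours(m.astype(np.uint8),0,1)[0],key=cv2.contourArea)[:,0]
    P=np.array([ray(s,p,z)[:2] for p in c],np.float32)*1000
    (cx,cy),(w,h),a=cv2.minAreaRect(P)
    if w>h: w,h,a=h,w,a-90   # a+90 = direction of long side
    ang=(a+90+90)%180-90
    return np.round([cx,cy,w,h,ang],1)
def tri(s1,u1,s2,u2):
    A=[]
    for s,u in((s1,u1),(s2,u2)):
        P=np.array(s["mtx"])@np.array(s["view"])[:3]
        A+=[u[0]*P[2]-P[0],u[1]*P[2]-P[1]]
    A=np.array(A);return np.linalg.lstsq(A[:,:3],-A[:,3],rcond=None)[0]
def delta(x,y,z,psi):
    "tool-frame mm/deg from present pose to world mm pose, psi deg = heading of tool x"
    from scipy.spatial.transform import Rotation as T
    o=get_obs();q=o["tcp_rot"];R=T.from_quat([q[1],q[2],q[3],q[0]])
    G=T.from_matrix(np.c_[[np.cos(np.radians(psi)),np.sin(np.radians(psi)),0],[np.sin(np.radians(psi)),-np.cos(np.radians(psi)),0],[0,0,-1]])
    d=R.inv().apply(np.array([x,y,z])-1000*np.array(o["ee_pos"]));r=(R.inv()*G).as_rotvec(degrees=True)
    print("d",d.round(1),"a",r.round(1),"time",round(o["time"],2))
E
python3 - <<'E'
from h import *
S=eyes.snapshot("scene");T=eyes.snapshot("top")
D={n:{t:eyes.trace(n,t) for t in["stapler","packet","jar","dropper_bottle","long_tray","wide_tray","large_dish","small_dish","pod_a"]} for n in("scene","top")}
for t in["long_tray","wide_tray","large_dish","small_dish"]:
    for n,s in(("scene",S),("top",T)):
        for d in D[n][t][:1]: print(n,t,rectw(s,d["mask"],.01))
for t,z in(("stapler",.05),("packet",.04)):
    for n,s in(("scene",S),("top",T)): 
        for d in D[n][t][:1]:print(n,t,rectw(s,d["mask"],z))
for t in("jar","dropper_bottle","pod_a","stapler","packet"):
    for a in D["scene"][t]:
        for b in D["top"][t]:
            p=tri(S,a["uv"],T,b["uv"]);e=np.linalg.norm(proj(S,p)-a["uv"])
            if e<6:print(t,np.round(a["uv"]),np.round(b["uv"]),p.round(3),round(e,1))
c=cv2.resize(S["color"][125:195,340:430],(771,600),interpolation=2);cv2.imwrite("pics/c1.png",c)
E
```

```text
scene long_tray [584.1 354.9  69.7 177.2   4.6]
top long_tray [591.4 350.8  67.1 172.1   4.9]
scene wide_tray [561.4 151.7  83.5 125.8  -4.7]
top wide_tray [567.9 144.8  82.5 126.   -4.8]
scene large_dish [562.8 249.6  85.4  93.4 -37.1]
top large_dish [567.6 244.9  79.8  84.9  89.8]
scene small_dish [537.3 459.9  58.6  66.6 -31.8]
top small_dish [544.1 456.4  50.5  52.6   2.6]
scene stapler [ 584.8 -303.    90.5  172.     4.1]
top stapler [ 604.7 -323.9   44.3  144.2    5.5]
scene packet [ 414.9 -158.8   77.2  109.5    7. ]
top packet [ 429.8 -173.4   56.    95.8    6. ]
jar [282. 220.] [282. 228.] [0.458 0.046 0.024] 0.5
dropper_bottle [400. 170.] [397. 258.] [ 0.359 -0.321  0.049] 1.3
dropper_bottle [378. 158.] [400. 231.] [ 0.45  -0.338  0.029] 1.6
dropper_bottle [313. 141.] [369. 170.] [ 0.648 -0.255  0.032] 1.2
pod_a [324. 207.] [366. 197.] [ 0.623 -0.296 -0.256] 0.7
pod_a [324. 207.] [316. 234.] [ 0.43  -0.075  0.016] 2.3
pod_a [327. 162.] [366. 197.] [ 0.567 -0.24   0.002] 0.5
pod_a [327. 162.] [316. 234.] [ 0.409 -0.057  0.191] 1.1
stapler [339. 137.] [394. 184.] [ 0.605 -0.331  0.029] 0.4
packet [344. 190.] [346. 234.] [ 0.437 -0.169  0.017] 0.5
```

View pics/c1.png

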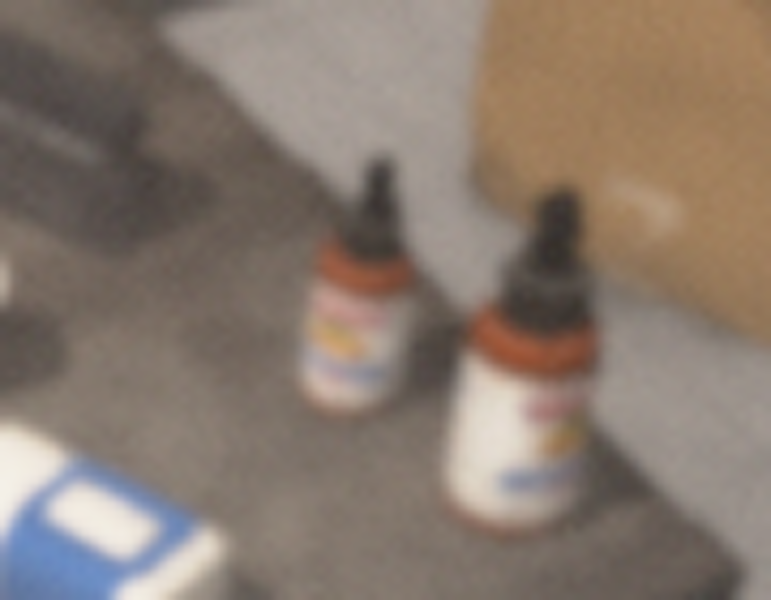

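The close crop confirms it: the amber bottle at scene (379,159) is clearly smaller than the one at (402,168). The target is near (0.45, -0.335).

```bash
python3 -c "
from h import *
delta(440,-336,220,0)"
```

```text
d [ 315.7 -195.2   -0.4] a [-0.  -0.  17.9] time 2.0
```

>>> apply_moves(deltas=[{"tx": 316, "ty": -195, "az": 18, "hand": 1}, {"tx": 316, "ty": -195, "az": 18, "hand": 1}, {"tx": 316, "ty": -195, "az": 18, "hand": 1}, {"tx": 316, "ty": -195, "az": 18, "hand": 1}, {"tx": 316, "ty": -195, "az": 18, "hand": 1}, {"tx": 316, "ty": -195, "az": 18, "hand": 1}, {"tx": 316, "ty": -195, "az": 18, "hand": 1}, {"tx": 316, "ty": -195, "az": 18, "hand": 1}, {"tx": 316, "ty": -195, "az": 18, "hand": 1}, {"tx": 316, "ty": -195, "az": 18, "hand": 1}], newtons=40)

```text
schema error: expected keys tx, ty, tz, ax, ay, az, hand
```

```bash
cat > w.py <<'E'
from h import *
import sys
s=eyes.snapshot("wrist");n=sys.argv[1];cv2.imwrite(f"pics/w_{sys.argv[3]}.png",s["color"])
V=s["view"];print("cam",(-V[:3,:3].T@V[:3,3]).round(3),"tcp",np.round(get_obs()["ee_pos"],4))
for d in eyes.trace("wrist",n)[:3]:
    z=float(sys.argv[2]);m=d["mask"];ys,xs=np.where(m)
    print(round(d["confidence"],2),np.round(d["uv"]),"bbox",xs.min(),xs.max(),ys.min(),ys.max(),"ray",(1000*ray(s,d["uv"],z)).round(1),"rect",rectw(s,m,z),"base",(1000*ray(s,d["uv"],0)).round(0))
E
python3 w.py dropper_bottle 0.05 1
```

```text
cam [ 0.276 -0.595  0.375] tcp [ 0.1994 -0.6187  0.2196]
```

View pics/w_1.png

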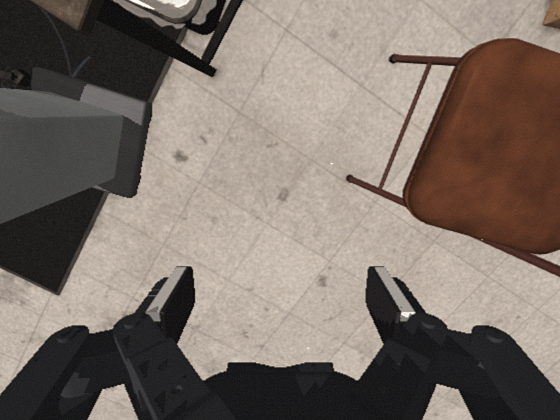

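The picture shows floor only, because the move was refused: every key is needed in each row. The wrist camera sits about 80 mm ahead of the TCP and looks down.

>>> apply_moves(deltas=[{"tx": 300, "ty": -195, "tz": 0, "ax": 0, "ay": 0, "az": 18, "hand": 1}, {"tx": 300, "ty": -195, "tz": 0, "ax": 0, "ay": 0, "az": 18, "hand": 1}, {"tx": 300, "ty": -195, "tz": 0, "ax": 0, "ay": 0, "az": 18, "hand": 1}, {"tx": 300, "ty": -195, "tz": 0, "ax": 0, "ay": 0, "az": 18, "hand": 1}, {"tx": 300, "ty": -195, "tz": 0, "ax": 0, "ay": 0, "az": 18, "hand": 1}, {"tx": 300, "ty": -195, "tz": 0, "ax": 0, "ay": 0, "az": 18, "hand": 1}, {"tx": 300, "ty": -195, "tz": 0, "ax": 0, "ay": 0, "az": 18, "hand": 1}, {"tx": 300, "ty": -195, "tz": 0, "ax": 0, "ay": 0, "az": 18, "hand": 1}, {"tx": 300, "ty": -195, "tz": 0, "ax": 0, "ay": 0, "az": 18, "hand": 1}, {"tx": 300, "ty": -195, "tz": 0, "ax": 0, "ay": 0, "az": 18, "hand": 1}], newtons=40)

```text
time: 2.93
ee_pos: [0.4312, -0.3332, 0.22]
tcp_rot: [-0.002, 1.0, 0.005, 0.002]
force: [0.1, 0.4, -0.6]
opening: 0.085
finger_force: 0.0
```

```bash
python3 w.py dropper_bottle 0.05 2
```

```text
cam [ 0.511 -0.334  0.376] tcp [ 0.4284 -0.3369  0.2199]
0.83 [279. 179.] bbox 262 291 160 197 ray [ 441.2 -333.1   50. ] rect [ 440.8 -330.1   32.4   41.8    0.7] base [ 430. -333.    0.]
0.74 [272. 245.] bbox 252 289 213 283 ray [ 360.8 -324.9   50. ] rect [ 354.5 -323.5   44.8   92.3    0.7] base [ 338. -324.    0.]
```

View pics/w_2.png

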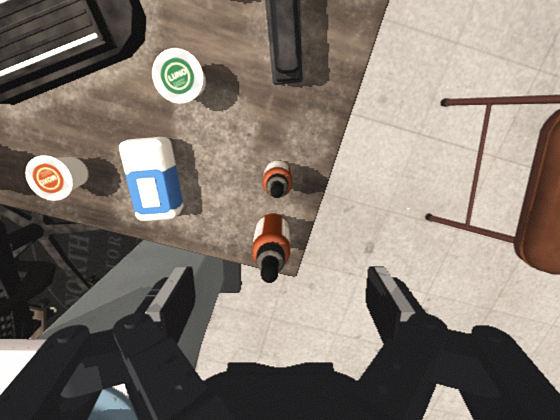

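The wrist view shows the small amber bottle at (279,179), the larger one at (272,245), packet (152,178), stapler (283,40), the green pod (178,76) and the brown pod (48,177).

Run:
```python
from h import *
s=eyes.snapshot("wrist")
print("bulb",ray(s,(278,189),.1).round(4),"shoulder",ray(s,(278,183),.07).round(4))
for d in eyes.trace("wrist","packet")[:1]: print("packet",rectw(s,d["mask"],.04))
for u in((178,73),(47,177)): print("pod",ray(s,u,.045).round(3))
delta(445,-332,150,0)
```

```text
bulb [ 0.4366 -0.3393  0.1   ] shoulder [ 0.4354 -0.3391  0.07  ]
packet [ 435.8 -187.4   61.7   94.9    4.8]
pod [ 0.543 -0.238  0.045]
pod [ 0.436 -0.079  0.045]
d [ 21.  -10.7  69.6] a [ 0.1  0.  -0.3] time 3.13
```

>>> apply_moves(deltas=[{"tx": 17, "ty": -10, "tz": 0, "ax": 0, "ay": 0, "az": 0, "hand": 1}, {"tx": 17, "ty": -10, "tz": 20, "ax": 0, "ay": 0, "az": 0, "hand": 1}, {"tx": 17, "ty": -10, "tz": 50, "ax": 0, "ay": 0, "az": 0, "hand": 1}, {"tx": 17, "ty": -10, "tz": 80, "ax": 0, "ay": 0, "az": 0, "hand": 1}, {"tx": 17, "ty": -10, "tz": 110, "ax": 0, "ay": 0, "az": 0, "hand": 1}, {"tx": 17, "ty": -10, "tz": 135, "ax": 0, "ay": 0, "az": 0, "hand": 1}, {"tx": 17, "ty": -10, "tz": 150, "ax": 0, "ay": 0, "az": 0, "hand": 1}, {"tx": 17, "ty": -10, "tz": 160, "ax": 0, "ay": 0, "az": 0, "hand": 1}, {"tx": 17, "ty": -10, "tz": 163, "ax": 0, "ay": 0, "az": 0, "hand": 1}, {"tx": 17, "ty": -10, "tz": 163, "ax": 0, "ay": 0, "az": 0, "hand": 1}])

```text
time: 3.97
ee_pos: [0.4411, -0.3322, 0.0561]
tcp_rot: [-0.0, 1.0, -0.002, -0.001]
force: [-0.7, -0.9, 0.2]
opening: 0.0855
finger_force: 0.0
```

>>> apply_moves(deltas=[{"tx": 0, "ty": 0, "tz": 0, "ax": 0, "ay": 0, "az": 0, "hand": 0}, {"tx": 0, "ty": 0, "tz": 0, "ax": 0, "ay": 0, "az": 0, "hand": 0}, {"tx": 0, "ty": 0, "tz": 0, "ax": 0, "ay": 0, "az": 0, "hand": 0}, {"tx": 0, "ty": 0, "tz": 0, "ax": 0, "ay": 0, "az": 0, "hand": 0}, {"tx": 0, "ty": 0, "tz": 0, "ax": 0, "ay": 0, "az": 0, "hand": 0}, {"tx": 0, "ty": 0, "tz": 0, "ax": 0, "ay": 0, "az": 0, "hand": 0}, {"tx": 0, "ty": 0, "tz": 0, "ax": 0, "ay": 0, "az": 0, "hand": 0}, {"tx": 0, "ty": 0, "tz": 0, "ax": 0, "ay": 0, "az": 0, "hand": 0}], newtons=30)

```text
time: 4.63
ee_pos: [0.4429, -0.3312, 0.0574]
tcp_rot: [0.0, 1.0, -0.001, 0.001]
force: [-0.1, 0.7, 5.2]
opening: 0.0216
finger_force: 29.4
```

Run:
```python
from h import *
o=get_obs();print({k:np.round(o[k],3) for k in("ee_pos","opening","finger_force","force","joint_positions")})
s=eyes.snapshot("wrist");cv2.imwrite("pics/w_3.png",s["color"])
delta(405,0,220,0)
```

```text
{'ee_pos': array([ 0.443, -0.331,  0.057]), 'opening': np.float64(0.022), 'finger_force': np.float64(29.353), 'force': array([-0.05 ,  0.709,  5.196]), 'joint_positions': array([ 0.666,  0.41 , -0.115,  1.949,  0.064,  0.786, -1.058])}
d [ -38.4 -331.  -162.9] a [ 0.  -0.1 -0.1] time 4.68
```

View pics/w_3.png

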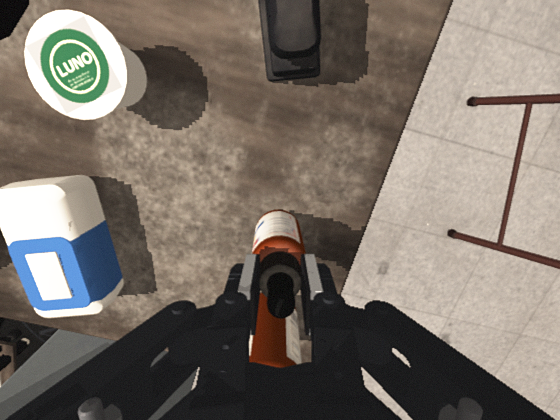

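Run:
```python
from h import *
s=eyes.snapshot("wrist");o=get_obs()
print("tcp px",proj(s,o["ee_pos"]).round(0))
for u,z in(((282,300),.102),((280,280),.08),((277,212),.0),((276,262),.07),((277,235),.06)):print(u,z,ray(s,u,z).round(4))
for z in(0,.07,.1): print(z,[proj(s,(x,-.332,z)).round() for x in(.441,.458,.465)])
for z,r in((0,.0165),(.07,.0165)): print("front edge",[proj(s,(x+r,-.332,z)).round() for x in(.441,.458,.465)])
```

```text
tcp px [278. 258.]
(282, 300) 0.102 [ 0.4455 -0.3334  0.102 ]
(280, 280) 0.08 [ 0.442  -0.3325  0.08  ]
(277, 212) 0.0 [ 0.4515 -0.3304  0.    ]
(276, 262) 0.07 [ 0.4469 -0.3304  0.07  ]
(277, 235) 0.06 [ 0.4583 -0.3309  0.06  ]
0 [array([279., 225.]), array([279., 204.]), array([279., 195.])]
0.07 [array([279., 272.]), array([279., 243.]), array([279., 231.])]
0.1 [array([279., 306.]), array([279., 272.]), array([279., 258.])]
front edge [array([279., 204.]), array([279., 182.]), array([279., 173.])]
front edge [array([279., 244.]), array([279., 213.]), array([279., 200.])]
```

Seen from the wrist, the bottle is upright between the pads: bulb (282,298), shoulder (276,262). The gap between the pads is about 56 px, or 33 mm, so it holds the body. Lift and check.

>>> apply_moves(deltas=[{"tx": 0, "ty": 0, "tz": -30, "ax": 0, "ay": 0, "az": 0, "hand": 0}, {"tx": 0, "ty": 0, "tz": -60, "ax": 0, "ay": 0, "az": 0, "hand": 0}, {"tx": 0, "ty": 0, "tz": -90, "ax": 0, "ay": 0, "az": 0, "hand": 0}, {"tx": 0, "ty": 0, "tz": -120, "ax": 0, "ay": 0, "az": 0, "hand": 0}, {"tx": 0, "ty": 0, "tz": -150, "ax": 0, "ay": 0, "az": 0, "hand": 0}, {"tx": 0, "ty": 0, "tz": -164, "ax": 0, "ay": 0, "az": 0, "hand": 0}, {"tx": 0, "ty": 0, "tz": -164, "ax": 0, "ay": 0, "az": 0, "hand": 0}, {"tx": 0, "ty": 0, "tz": -164, "ax": 0, "ay": 0, "az": 0, "hand": 0}])

```text
time: 5.4
ee_pos: [0.442, -0.3312, 0.2204]
tcp_rot: [0.0, 1.0, -0.001, 0.0]
force: [-0.5, -0.2, -1.4]
opening: 0.0215
finger_force: 29.6
```

Run:
```python
from h import *
o=get_obs();print({k:np.round(o[k],3) for k in("ee_pos","opening","finger_force","force","joint_positions")})
s=eyes.snapshot("wrist");cv2.imwrite("pics/w_4.png",s["color"])
for d in eyes.trace("wrist","packet")[:1]: print("packet",rectw(s,d["mask"],.04))
delta(410,-20,220,0)
```

```text
{'ee_pos': array([ 0.442, -0.331,  0.22 ]), 'opening': np.float64(0.022), 'finger_force': np.float64(29.6), 'force': array([-0.506, -0.211, -1.388]), 'joint_positions': array([ 0.678,  0.204, -0.124,  1.829,  0.028,  1.109, -1.029])}
packet [ 436.5 -186.8   60.6   95.6    6.8]
d [ -31.3 -310.1   -1. ] a [-0.1  0.2 -0.1] time 5.5
```

View pics/w_4.png

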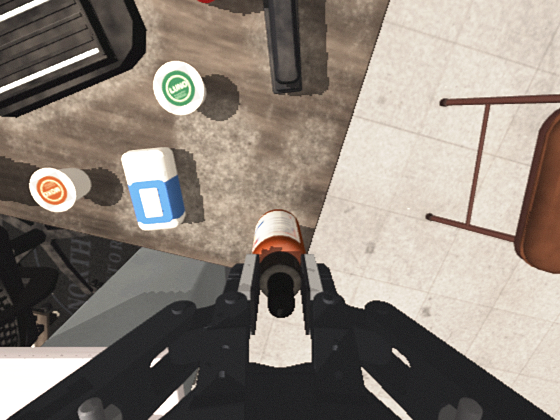

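The bottle is lifted and held upright. The packet (153,188) and both pods are undisturbed.

>>> apply_moves(deltas=[{"tx": -10, "ty": -20, "tz": -40, "ax": 0, "ay": 0, "az": 0, "hand": 0}, {"tx": -37, "ty": -311, "tz": -40, "ax": 0, "ay": 0, "az": 0, "hand": 0}, {"tx": -37, "ty": -311, "tz": -40, "ax": 0, "ay": 0, "az": 0, "hand": 0}, {"tx": -37, "ty": -311, "tz": -40, "ax": 0, "ay": 0, "az": 0, "hand": 0}, {"tx": -37, "ty": -311, "tz": -40, "ax": 0, "ay": 0, "az": 0, "hand": 0}, {"tx": -37, "ty": -311, "tz": -40, "ax": 0, "ay": 0, "az": 0, "hand": 0}, {"tx": -37, "ty": -311, "tz": -40, "ax": 0, "ay": 0, "az": 0, "hand": 0}, {"tx": -37, "ty": -311, "tz": -40, "ax": 0, "ay": 0, "az": 0, "hand": 0}, {"tx": -37, "ty": -311, "tz": -40, "ax": 0, "ay": 0, "az": 0, "hand": 0}, {"tx": -37, "ty": -311, "tz": -40, "ax": 0, "ay": 0, "az": 0, "hand": 0}])

```text
time: 6.33
ee_pos: [0.4043, -0.0171, 0.2587]
tcp_rot: [0.0, 1.0, 0.002, -0.002]
force: [0.5, -1.1, -0.5]
opening: 0.0214
finger_force: 29.7
```

Run:
```python
from h import *
o=get_obs();print({k:np.round(o[k],3) for k in("ee_pos","finger_force","force","joint_positions")})
delta(475,410,240,0)
```

```text
{'ee_pos': array([ 0.404, -0.017,  0.259]), 'finger_force': np.float64(29.692), 'force': array([ 0.506, -1.061, -0.455]), 'joint_positions': array([ 0.405, -0.12 , -0.427,  2.076, -0.053,  1.179, -1.565])}
d [  72.8 -426.7   18.4] a [0.  0.2 0.3] time 6.33
```

>>> apply_moves(deltas=[{"tx": 71, "ty": -425, "tz": 20, "ax": 0, "ay": 0, "az": 0, "hand": 0}, {"tx": 71, "ty": -425, "tz": 20, "ax": 0, "ay": 0, "az": 0, "hand": 0}, {"tx": 71, "ty": -425, "tz": 20, "ax": 0, "ay": 0, "az": 0, "hand": 0}, {"tx": 71, "ty": -425, "tz": 20, "ax": 0, "ay": 0, "az": 0, "hand": 0}, {"tx": 71, "ty": -425, "tz": 20, "ax": 0, "ay": 0, "az": 0, "hand": 0}, {"tx": 71, "ty": -425, "tz": 20, "ax": 0, "ay": 0, "az": 0, "hand": 0}, {"tx": 71, "ty": -425, "tz": 20, "ax": 0, "ay": 0, "az": 0, "hand": 0}, {"tx": 71, "ty": -425, "tz": 20, "ax": 0, "ay": 0, "az": 0, "hand": 0}, {"tx": 71, "ty": -425, "tz": 20, "ax": 0, "ay": 0, "az": 0, "hand": 0}, {"tx": 71, "ty": -425, "tz": 20, "ax": 0, "ay": 0, "az": 0, "hand": 0}])

```text
time: 7.17
ee_pos: [0.477, 0.3893, 0.2382]
tcp_rot: [0.002, 1.0, -0.003, -0.001]
force: [0.7, -1.1, -0.5]
opening: 0.0217
finger_force: 29.7
```

>>> apply_moves(deltas=[{"tx": 0, "ty": 0, "tz": 0, "ax": 0, "ay": 0, "az": 0, "hand": 0}, {"tx": 0, "ty": 0, "tz": 0, "ax": 0, "ay": 0, "az": 0, "hand": 0}, {"tx": 0, "ty": 0, "tz": 0, "ax": 0, "ay": 0, "az": 0, "hand": 0}, {"tx": 0, "ty": 0, "tz": 0, "ax": 0, "ay": 0, "az": 0, "hand": 0}])

```text
time: 7.5
ee_pos: [0.4767, 0.3872, 0.2398]
tcp_rot: [0.002, 1.0, -0.003, -0.0]
force: [0.2, -0.5, -1.4]
opening: 0.0213
finger_force: 29.8
```

Run:
```python
from h import *
o=get_obs();print({k:np.round(o[k],3) for k in("ee_pos","joint_positions")})
s=eyes.snapshot("wrist");cv2.imwrite("pics/w_5.png",s["color"])
for n in("small_dish","long_tray","large_dish","wide_tray"):
    for d in eyes.trace("wrist",n)[:1]: print(n,round(d["confidence"],2),np.round(d["uv"]),rectw(s,d["mask"],.01))
```

```text
{'ee_pos': array([0.477, 0.387, 0.24 ]), 'joint_positions': array([-0.157,  0.399, -0.751,  1.634,  0.287,  1.225, -2.544])}
long_tray 0.66 [306.  70.] [592.  350.2  67.5 168.9   4.9]
large_dish 0.89 [398.  99.] [571.6 245.3  85.5  87.  -42.2]
wide_tray 0.66 [479.  95.] [569.3 146.1  84.8 124.2  -5. ]
```

View pics/w_5.png

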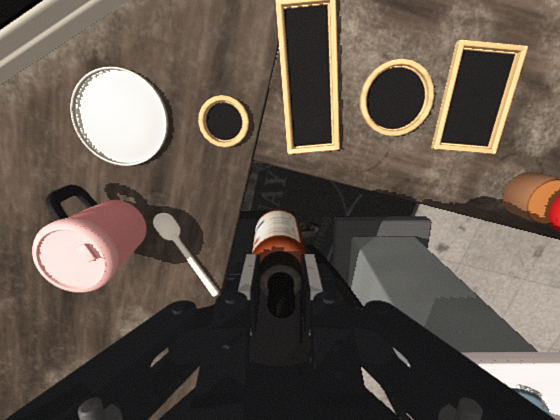

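The wrist view shows the small dish at (224,121), long tray (308,77), large dish (397,97) and wide tray (480,96). A pink mug (75,262) and a spoon (190,250) stand left of the desk's front.

Run:
```python
from h import *
s=eyes.snapshot("wrist")
P=np.array([ray(s,u,.01) for u in((199,121),(250,121),(224,95),(224,147))]);print(P.round(4),P[:,0][2:].mean(),P[:2,1].mean())
print("mug",ray(s,(135,215),.0).round(3),ray(s,(148,230),.0).round(3), "desk edge",ray(s,(225,295),0).round(3))
delta(541,457,200,-25)
```

```text
[[0.5457 0.4878 0.01  ]
 [0.5454 0.4243 0.01  ]
 [0.5758 0.4548 0.01  ]
 [0.5137 0.4587 0.01  ]] 0.5447322090482714 0.45606566228538936
mug [0.419 0.592 0.   ] [0.396 0.577 0.   ] desk edge [ 0.287  0.473 -0.   ]
d [ 64.8 -67.9  41.8] a [ 0.  -0.1 24.8] time 7.8
```

>>> apply_moves(deltas=[{"tx": 30, "ty": -30, "tz": 0, "ax": 0, "ay": 0, "az": -7, "hand": 0}, {"tx": 55, "ty": -55, "tz": 0, "ax": 0, "ay": 0, "az": -14, "hand": 0}, {"tx": 68, "ty": -69, "tz": 30, "ax": 0, "ay": 0, "az": -20, "hand": 0}, {"tx": 68, "ty": -69, "tz": 60, "ax": 0, "ay": 0, "az": -20, "hand": 0}, {"tx": 68, "ty": -69, "tz": 90, "ax": 0, "ay": 0, "az": -20, "hand": 0}, {"tx": 68, "ty": -69, "tz": 120, "ax": 0, "ay": 0, "az": -20, "hand": 0}, {"tx": 68, "ty": -69, "tz": 140, "ax": 0, "ay": 0, "az": -20, "hand": 0}, {"tx": 68, "ty": -69, "tz": 150, "ax": 0, "ay": 0, "az": -20, "hand": 0}, {"tx": 68, "ty": -69, "tz": 150, "ax": 0, "ay": 0, "az": -20, "hand": 0}, {"tx": 68, "ty": -69, "tz": 150, "ax": 0, "ay": 0, "az": -20, "hand": 0}])

```text
time: 8.63
ee_pos: [0.5439, 0.4593, 0.0918]
tcp_rot: [-0.0, 0.985, 0.172, 0.0]
force: [-0.5, 0.9, -1.4]
opening: 0.0216
finger_force: 29.9
```

Run:
```python
from h import *
o=get_obs();print({k:np.round(o[k],3) for k in("ee_pos","joint_positions","force")})
s=eyes.snapshot("wrist");cv2.imwrite("pics/w_6.png",s["color"])
delta(545,456,62,20)
```

```text
{'ee_pos': array([0.544, 0.459, 0.092]), 'joint_positions': array([-0.278,  0.735, -0.709,  1.497,  0.511,  1.1  , -2.318]), 'force': array([-0.509,  0.885, -1.434])}
d [-1.1  4.2 31.3] a [-0.1 -0.2 -0.2] time 8.68
```

View pics/w_6.png

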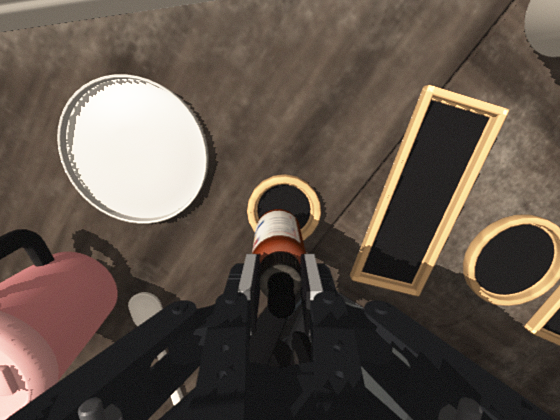

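The dish shows below the bottle, rim columns 247 to 321, which fits the measured centre.

Run:
```python
from h import *
s=eyes.snapshot("wrist");print(proj(s,(.545,.456,.01)).round(0),[proj(s,(.545+.031*np.cos(a),.456+.031*np.sin(a),.01)).round().tolist() for a in(0.35,1.92,5.06)])
delta(545,456,62,20)
```

```text
[283. 213.] [[283.0, 176.0], [247.0, 213.0], [320.0, 212.0]]
d [-1.5  4.5 32. ] a [-0.1 -0.2 -0.1] time 8.73
```

>>> apply_moves(deltas=[{"tx": 0, "ty": 4, "tz": 15, "ax": 0, "ay": 0, "az": 0, "hand": 0}, {"tx": 0, "ty": 4, "tz": 25, "ax": 0, "ay": 0, "az": 0, "hand": 0}, {"tx": 0, "ty": 4, "tz": 30, "ax": 0, "ay": 0, "az": 0, "hand": 0}, {"tx": 0, "ty": 4, "tz": 30, "ax": 0, "ay": 0, "az": 0, "hand": 0}, {"tx": 0, "ty": 4, "tz": 30, "ax": 0, "ay": 0, "az": 0, "hand": 0}])

```text
time: 9.15
ee_pos: [0.5447, 0.4552, 0.0606]
tcp_rot: [0.0, 0.985, 0.172, -0.0]
force: [-0.8, -0.5, -1.3]
opening: 0.0217
finger_force: 29.9
```

>>> apply_moves(deltas=[{"tx": 0, "ty": 0, "tz": 1, "ax": 0, "ay": 0, "az": 0, "hand": 0}, {"tx": 0, "ty": 0, "tz": 1, "ax": 0, "ay": 0, "az": 0, "hand": 0}, {"tx": 0, "ty": 0, "tz": 1, "ax": 0, "ay": 0, "az": 0, "hand": 0.4}, {"tx": 0, "ty": 0, "tz": 1, "ax": 0, "ay": 0, "az": 0, "hand": 0.5}, {"tx": 0, "ty": 0, "tz": 1, "ax": 0, "ay": 0, "az": 0, "hand": 0.65}, {"tx": 0, "ty": 0, "tz": 1, "ax": 0, "ay": 0, "az": 0, "hand": 0.65}, {"tx": 0, "ty": 0, "tz": 1, "ax": 0, "ay": 0, "az": 0, "hand": 0.65}, {"tx": 0, "ty": 0, "tz": 1, "ax": 0, "ay": 0, "az": 0, "hand": 0.65}])

```text
time: 9.82
ee_pos: [0.5449, 0.4554, 0.0602]
tcp_rot: [-0.0, 0.985, 0.172, -0.0]
force: [-0.4, 0.7, -0.1]
opening: 0.0556
finger_force: 0.0
```

>>> apply_moves(deltas=[{"tx": 0, "ty": 0, "tz": -20, "ax": 0, "ay": 0, "az": 0, "hand": 0.65}, {"tx": 0, "ty": 0, "tz": -60, "ax": 0, "ay": 0, "az": 0, "hand": 0.65}, {"tx": 0, "ty": 0, "tz": -100, "ax": 0, "ay": 0, "az": 0, "hand": 0.65}, {"tx": 0, "ty": 0, "tz": -140, "ax": 0, "ay": 0, "az": 0, "hand": 0.65}, {"tx": -40, "ty": 0, "tz": -180, "ax": 0, "ay": 0, "az": 0, "hand": 0.65}, {"tx": -80, "ty": 0, "tz": -180, "ax": 0, "ay": 0, "az": 0, "hand": 0.65}, {"tx": -80, "ty": 0, "tz": -180, "ax": 0, "ay": 0, "az": 0, "hand": 1}, {"tx": -80, "ty": 0, "tz": -180, "ax": 0, "ay": 0, "az": 0, "hand": 1}])

```text
time: 10.48
ee_pos: [0.4655, 0.4293, 0.2421]
tcp_rot: [0.0, 0.985, 0.175, 0.001]
force: [-1.2, 0.1, -0.1]
opening: 0.0774
finger_force: 0.0
```

```bash
python3 w.py dropper_bottle 0.035 7
python3 - <<'E'
from h import *
for x,y,z,p in((420,200,240,0),(400,30,220,0)): delta(x,y,z,p)
E
```

```text
cam [0.541 0.456 0.398] tcp [0.4682 0.4286 0.2411]
0.77 [285. 112.] bbox 266 296 96 128 ray [541.9 450.   35. ] rect [540.9 454.4  33.5  34.5  66.1] base [542. 449.   0.]
d [-124.5  197.4    0.4] a [ 0.  -0.1 19.9] time 10.58
d [-201.2  350.4   20.5] a [ 0.  -0.1 19.9] time 10.58
```

View pics/w_7.png

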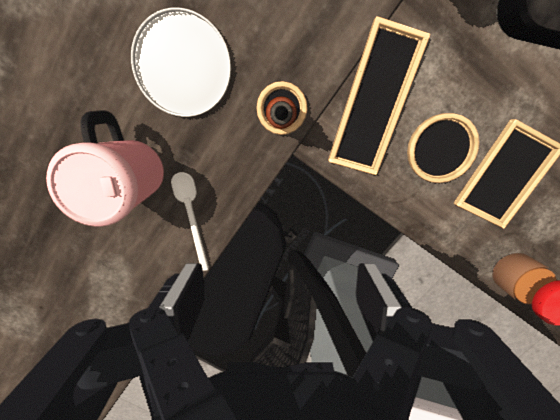

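The bottle stands centred in its dish at (283,112). Next is the jar, with the tool turned half round so the camera stays clear of the brewer.

```bash
python3 w.py jar 0.04 8
python3 - <<'E'
from h import *
for x,y,z,p in((420,200,260,100),(430,60,240,180)): delta(x,y,z,p)
E
```

```text
cam [0.546 0.454 0.396] tcp [0.4709 0.4276 0.2398]
0.82 [531. 284.] bbox 491 559 255 326 ray [450.9  53.7  40. ] rect [445.5  42.3  58.7 151.7  73.1] base [440.   9.   0.]
d [-125.1  196.8  -20.4] a [  0.    0.  -80.2] time 10.68
d [-1.630e+02  3.319e+02 -3.000e-01] a [-0.000e+00  1.000e-01 -1.602e+02] time 10.68
```

>>> apply_moves(deltas=[{"tx": -14, "ty": 20, "tz": -20, "ax": 0, "ay": 0, "az": -7, "hand": 1}, {"tx": -28, "ty": 40, "tz": -20, "ax": 0, "ay": 0, "az": -14, "hand": 1}, {"tx": -42, "ty": 60, "tz": -20, "ax": 0, "ay": 0, "az": -21, "hand": 1}, {"tx": -56, "ty": 80, "tz": -20, "ax": 0, "ay": 0, "az": -28, "hand": 1}, {"tx": -70, "ty": 100, "tz": -20, "ax": 0, "ay": 0, "az": -35, "hand": 1}, {"tx": -84, "ty": 120, "tz": -20, "ax": 0, "ay": 0, "az": -42, "hand": 1}, {"tx": -98, "ty": 140, "tz": -20, "ax": 0, "ay": 0, "az": -49, "hand": 1}, {"tx": -112, "ty": 160, "tz": -20, "ax": 0, "ay": 0, "az": -56, "hand": 1}, {"tx": -125, "ty": 180, "tz": -20, "ax": 0, "ay": 0, "az": -63, "hand": 1}, {"tx": -125, "ty": 197, "tz": -20, "ax": 0, "ay": 0, "az": -70, "hand": 1}])

```text
time: 11.52
ee_pos: [0.4185, 0.1992, 0.2599]
tcp_rot: [-0.0, 0.714, 0.7, -0.001]
force: [0.2, -0.2, -0.2]
opening: 0.0854
finger_force: 0.0
```

Run:
```python
from h import *
print(np.round(get_obs()["joint_positions"],2))
for x,y,z,p in((430,100,240,160),(430,60,240,180)): delta(x,y,z,p)
```

```text
[ 0.53  0.05 -1.07  1.94  0.05  1.18 -0.58]
d [-98.9  13.6  19.9] a [ -0.1  -0.  -71.2] time 11.52
d [-138.9   14.5   19.9] a [ -0.1  -0.1 -91.2] time 11.52
```

>>> apply_moves(deltas=[{"tx": -14, "ty": 1, "tz": 5, "ax": 0, "ay": 0, "az": -7, "hand": 1}, {"tx": -28, "ty": 3, "tz": 10, "ax": 0, "ay": 0, "az": -14, "hand": 1}, {"tx": -42, "ty": 5, "tz": 20, "ax": 0, "ay": 0, "az": -21, "hand": 1}, {"tx": -56, "ty": 6, "tz": 20, "ax": 0, "ay": 0, "az": -28, "hand": 1}, {"tx": -70, "ty": 8, "tz": 20, "ax": 0, "ay": 0, "az": -35, "hand": 1}, {"tx": -84, "ty": 10, "tz": 20, "ax": 0, "ay": 0, "az": -42, "hand": 1}, {"tx": -98, "ty": 11, "tz": 20, "ax": 0, "ay": 0, "az": -49, "hand": 1}, {"tx": -112, "ty": 13, "tz": 20, "ax": 0, "ay": 0, "az": -56, "hand": 1}, {"tx": -125, "ty": 14, "tz": 20, "ax": 0, "ay": 0, "az": -63, "hand": 1}, {"tx": -138, "ty": 14, "tz": 20, "ax": 0, "ay": 0, "az": -70, "hand": 1}])

```text
time: 12.35
ee_pos: [0.4307, 0.061, 0.2404]
tcp_rot: [-0.0, 0.184, 0.983, 0.001]
force: [-0.3, -0.0, 0.9]
opening: 0.0854
finger_force: 0.0
```

>>> apply_moves(deltas=[{"tx": 0, "ty": 0, "tz": 0, "ax": 0, "ay": 0, "az": -7, "hand": 1}, {"tx": 0, "ty": 0, "tz": 0, "ax": 0, "ay": 0, "az": -14, "hand": 1}, {"tx": 0, "ty": 0, "tz": 0, "ax": 0, "ay": 0, "az": -21, "hand": 1}, {"tx": 0, "ty": 0, "tz": 0, "ax": 0, "ay": 0, "az": -21, "hand": 1}, {"tx": 0, "ty": 0, "tz": 0, "ax": 0, "ay": 0, "az": -21, "hand": 1}, {"tx": 0, "ty": 0, "tz": 0, "ax": 0, "ay": 0, "az": -21, "hand": 1}])

```text
time: 12.85
ee_pos: [0.4299, 0.0621, 0.2402]
tcp_rot: [-0.0, 0.006, 1.0, 0.001]
force: [0.7, -0.5, -0.6]
opening: 0.0855
finger_force: 0.0
```

```bash
python3 w.py jar 0.089 9
python3 - <<'E'
from h import *
print(np.round(get_obs()["joint_positions"],2))
s=eyes.snapshot("wrist");m=cv2.inRange(cv2.cvtColor(s["color"],40),(0,150,90),(6,255,255))|cv2.inRange(cv2.cvtColor(s["color"],40),(172,150,90),(180,255,255))
n,l,st,c=cv2.connectedComponentsWithStats(m);i=1+st[1:,4].argmax();print(st[i],c[i],rectw(s,l==i,.089))
delta(459,46,240,180)
E
```

```text
cam [0.349 0.062 0.396] tcp [0.4298 0.0622 0.2402]
0.96 [276. 200.] bbox 247 299 168 232 ray [439.8  56.3  89. ] rect [441.1  53.4  56.4  71.5  -0.7] base [466.  55.   0.]
[ 0.72 -0.03 -0.93  2.03 -0.02  1.13  1.36]
[ 247  181   53   52 1481] [273.45442269 209.59149223] [447.7  53.4  56.3  57.8  -0.6]
d [-29.5 -16.    0.2] a [ 0.  -0.  -0.6] time 13.0
```

View pics/w_9.png

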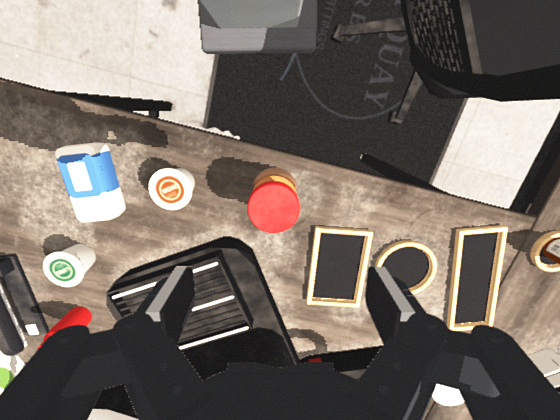

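The view from above shows the jar cap at (273,210), at world (0.448, 0.053) with the right size; pod a is at (170,190), the holders are right of the jar, the brewer base below.

>>> apply_moves(deltas=[{"tx": -18, "ty": -9, "tz": 0, "ax": 0, "ay": 0, "az": 0, "hand": 1}, {"tx": -18, "ty": -9, "tz": 30, "ax": 0, "ay": 0, "az": 0, "hand": 1}, {"tx": -18, "ty": -9, "tz": 60, "ax": 0, "ay": 0, "az": 0, "hand": 1}, {"tx": -18, "ty": -9, "tz": 90, "ax": 0, "ay": 0, "az": 0, "hand": 1}, {"tx": -18, "ty": -9, "tz": 120, "ax": 0, "ay": 0, "az": 0, "hand": 1}, {"tx": -18, "ty": -9, "tz": 150, "ax": 0, "ay": 0, "az": 0, "hand": 1}, {"tx": -18, "ty": -9, "tz": 175, "ax": 0, "ay": 0, "az": 0, "hand": 1}, {"tx": -18, "ty": -9, "tz": 190, "ax": 0, "ay": 0, "az": 0, "hand": 1}, {"tx": -18, "ty": -9, "tz": 190, "ax": 0, "ay": 0, "az": 0, "hand": 1}, {"tx": -18, "ty": -9, "tz": 190, "ax": 0, "ay": 0, "az": 0, "hand": 1}])

```text
time: 13.83
ee_pos: [0.4468, 0.0533, 0.0498]
tcp_rot: [-0.001, 0.004, 1.0, 0.0]
force: [0.3, -0.6, 1.0]
opening: 0.0853
finger_force: 0.0
```

>>> apply_moves(deltas=[{"tx": 0, "ty": 0, "tz": 0, "ax": 0, "ay": 0, "az": 0, "hand": 0}, {"tx": 0, "ty": 0, "tz": 0, "ax": 0, "ay": 0, "az": 0, "hand": 0}, {"tx": 0, "ty": 0, "tz": 0, "ax": 0, "ay": 0, "az": 0, "hand": 0}, {"tx": 0, "ty": 0, "tz": 0, "ax": 0, "ay": 0, "az": 0, "hand": 0}, {"tx": 0, "ty": 0, "tz": 0, "ax": 0, "ay": 0, "az": 0, "hand": 0}, {"tx": 0, "ty": 0, "tz": 0, "ax": 0, "ay": 0, "az": 0, "hand": 0}], newtons=40)

```text
time: 14.33
ee_pos: [0.4493, 0.0533, 0.0521]
tcp_rot: [0.002, 0.004, 1.0, -0.0]
force: [-0.7, 0.5, 6.5]
opening: 0.0554
finger_force: 41.7
```

Run:
```python
from h import *
o=get_obs();print({k:np.round(o[k],4) for k in("ee_pos","opening","joint_positions","force")})
delta(440,150,150,180)
delta(570,245,150,180)
```

```text
{'ee_pos': array([0.4493, 0.0533, 0.0521]), 'opening': np.float64(0.0554), 'joint_positions': array([ 0.5357,  0.3728, -0.823 ,  2.1568,  0.3994,  0.7619,  1.0149]), 'force': array([-0.6562,  0.5243,  6.5432])}
d [  9.8  96.5 -98. ] a [-0.   0.2 -0.5] time 14.33
d [-119.4  192.7  -97.5] a [-0.   0.2 -0.5] time 14.33
```

>>> apply_moves(deltas=[{"tx": 0, "ty": 0, "tz": -35, "ax": 0, "ay": 0, "az": 0, "hand": 0}, {"tx": 0, "ty": 0, "tz": -70, "ax": 0, "ay": 0, "az": 0, "hand": 0}, {"tx": 5, "ty": 20, "tz": -95, "ax": 0, "ay": 0, "az": 0, "hand": 0}, {"tx": 10, "ty": 55, "tz": -95, "ax": 0, "ay": 0, "az": 0, "hand": 0}, {"tx": 10, "ty": 95, "tz": -95, "ax": 0, "ay": 0, "az": 0, "hand": 0}, {"tx": -20, "ty": 125, "tz": -95, "ax": 0, "ay": 0, "az": 0, "hand": 0}, {"tx": -50, "ty": 155, "tz": -95, "ax": 0, "ay": 0, "az": 0, "hand": 0}, {"tx": -85, "ty": 180, "tz": -95, "ax": 0, "ay": 0, "az": 0, "hand": 0}, {"tx": -120, "ty": 192, "tz": -95, "ax": 0, "ay": 0, "az": 0, "hand": 0}, {"tx": -120, "ty": 192, "tz": -95, "ax": 0, "ay": 0, "az": 0, "hand": 0}])

```text
time: 15.17
ee_pos: [0.5758, 0.2472, 0.145]
tcp_rot: [0.002, 0.005, 1.0, 0.003]
force: [-0.1, -2.2, -1.4]
opening: 0.0556
finger_force: 43.9
```

>>> apply_moves(deltas=[{"tx": 0, "ty": 0, "tz": 0, "ax": 0, "ay": 0, "az": 0, "hand": 0}, {"tx": 0, "ty": 0, "tz": 0, "ax": 0, "ay": 0, "az": 0, "hand": 0}, {"tx": 0, "ty": 0, "tz": 0, "ax": 0, "ay": 0, "az": 0, "hand": 0}])

```text
time: 15.42
ee_pos: [0.5677, 0.2431, 0.145]
tcp_rot: [-0.001, 0.004, 1.0, -0.001]
force: [-0.4, -0.7, -1.6]
opening: 0.0555
finger_force: 43.9
```

Run:
```python
from h import *
s=eyes.snapshot("wrist");o=get_obs();print({k:np.round(o[k],4) for k in("ee_pos","opening","force")})
m=cv2.inRange(cv2.cvtColor(s["color"],40),(0,150,90),(6,255,255))|cv2.inRange(cv2.cvtColor(s["color"],40),(172,150,90),(180,255,255))
n,l,st,c=cv2.connectedComponentsWithStats(m);i=1+st[1:,4].argmax();print(st[i],rectw(s,l==i,o["ee_pos"][2]+.037))
for n in("large_dish",):
    for d in eyes.trace("wrist",n)[:1]: print(n,round(d["confidence"],2),np.round(d["uv"]),rectw(s,d["mask"],.01))
delta(570.5,245,56,180)
```

```text
{'ee_pos': array([0.5678, 0.243 , 0.1453]), 'opening': np.float64(0.056), 'force': array([-0.4038, -0.0292, -2.1935])}
[ 219  229  123  117 9923] [ 5.657e+02  2.420e+02  5.600e+01  6.130e+01 -4.000e-01]
large_dish 0.78 [281. 180.] [554.9 242.3  57.2  85.5 -88.9]
d [-2.5  2.1 89.4] a [-0.1  0.  -0.5] time 15.52
```

>>> apply_moves(deltas=[{"tx": -3, "ty": 2, "tz": 25, "ax": 0, "ay": 0, "az": 0, "hand": 0}, {"tx": -3, "ty": 2, "tz": 50, "ax": 0, "ay": 0, "az": 0, "hand": 0}, {"tx": -3, "ty": 2, "tz": 70, "ax": 0, "ay": 0, "az": 0, "hand": 0}, {"tx": -3, "ty": 2, "tz": 82, "ax": 0, "ay": 0, "az": 0, "hand": 0}, {"tx": -3, "ty": 2, "tz": 88, "ax": 0, "ay": 0, "az": 0, "hand": 0}, {"tx": -3, "ty": 2, "tz": 90, "ax": 0, "ay": 0, "az": 0, "hand": 0}, {"tx": -3, "ty": 2, "tz": 91, "ax": 0, "ay": 0, "az": 0, "hand": 0}, {"tx": -3, "ty": 2, "tz": 91, "ax": 0, "ay": 0, "az": 0, "hand": 0}])

```text
time: 16.18
ee_pos: [0.5729, 0.2464, 0.0555]
tcp_rot: [0.001, 0.004, 1.0, 0.0]
force: [0.7, 0.3, -1.4]
opening: 0.0558
finger_force: 43.9
```

>>> apply_moves(deltas=[{"tx": 0, "ty": 0, "tz": 0, "ax": 0, "ay": 0, "az": 0, "hand": 0.8}, {"tx": 0, "ty": 0, "tz": 0, "ax": 0, "ay": 0, "az": 0, "hand": 0.9}, {"tx": 0, "ty": 0, "tz": 0, "ax": 0, "ay": 0, "az": 0, "hand": 1}, {"tx": 0, "ty": 0, "tz": 0, "ax": 0, "ay": 0, "az": 0, "hand": 1}, {"tx": 0, "ty": 0, "tz": 0, "ax": 0, "ay": 0, "az": 0, "hand": 1}, {"tx": 0, "ty": 0, "tz": -30, "ax": 0, "ay": 0, "az": 0, "hand": 1}, {"tx": 0, "ty": 0, "tz": -70, "ax": 0, "ay": 0, "az": 0, "hand": 1}, {"tx": 0, "ty": 0, "tz": -110, "ax": 0, "ay": 0, "az": 0, "hand": 1}, {"tx": 0, "ty": 0, "tz": -150, "ax": 0, "ay": 0, "az": 0, "hand": 1}, {"tx": 0, "ty": 0, "tz": -185, "ax": 0, "ay": 0, "az": 0, "hand": 1}])

```text
time: 17.02
ee_pos: [0.5722, 0.2466, 0.2422]
tcp_rot: [0.001, 0.004, 1.0, 0.0]
force: [0.6, 0.8, 1.0]
opening: 0.0851
finger_force: 0.0
```

Run:
```python
from h import *
s=eyes.snapshot("wrist");o=get_obs();print({k:np.round(o[k],4) for k in("ee_pos","opening","force")})
m=cv2.inRange(cv2.cvtColor(s["color"],40),(0,150,90),(6,255,255))|cv2.inRange(cv2.cvtColor(s["color"],40),(172,150,90),(180,255,255))
n,l,st,c=cv2.connectedComponentsWithStats(m);i=1+st[1:,4].argmax();print(st[i],rectw(s,l==i,.092))
print(np.round(o["joint_positions"],2))
delta(410,60,260,90)
```

```text
{'ee_pos': array([0.5761, 0.2494, 0.2505]), 'opening': np.float64(0.0855), 'force': array([1.5003, 2.0909, 5.1301])}
[ 255  164   54   53 2245] [ 5.719e+02  2.471e+02  5.620e+01  5.670e+01 -5.000e-01]
[ 0.23  0.46 -0.92  1.6   0.38  1.26  0.8 ]
d [ 164.3 -190.7  -12.9] a [ 0.9  0.3 89.5] time 17.07
```

>>> apply_moves(deltas=[{"tx": 40, "ty": -10, "tz": -10, "ax": 0, "ay": 0, "az": 0, "hand": 1}, {"tx": 80, "ty": -20, "tz": -10, "ax": 0, "ay": 0, "az": 0, "hand": 1}, {"tx": 120, "ty": -35, "tz": -10, "ax": 0, "ay": 0, "az": 0, "hand": 1}, {"tx": 155, "ty": -60, "tz": -10, "ax": 0, "ay": 0, "az": 0, "hand": 1}, {"tx": 165, "ty": -100, "tz": -10, "ax": 0, "ay": 0, "az": 0, "hand": 1}, {"tx": 165, "ty": -140, "tz": -10, "ax": 0, "ay": 0, "az": 0, "hand": 1}, {"tx": 165, "ty": -180, "tz": -10, "ax": 0, "ay": 0, "az": 0, "hand": 1}, {"tx": 165, "ty": -220, "tz": -10, "ax": 0, "ay": 0, "az": 0, "hand": 1}, {"tx": 165, "ty": -260, "tz": -10, "ax": 0, "ay": 0, "az": 0, "hand": 1}, {"tx": 165, "ty": -300, "tz": -10, "ax": 0, "ay": 0, "az": 0, "hand": 1}])

```text
time: 17.9
ee_pos: [0.4039, -0.0544, 0.2495]
tcp_rot: [0.001, 0.004, 1.0, -0.001]
force: [1.0, 0.5, 0.1]
opening: 0.0855
finger_force: 0.0
```

>>> apply_moves(deltas=[{"tx": 0, "ty": -40, "tz": 0, "ax": 0, "ay": 0, "az": 0, "hand": 1}, {"tx": 0, "ty": -80, "tz": 0, "ax": 0, "ay": 0, "az": 0, "hand": 1}, {"tx": 0, "ty": -120, "tz": 0, "ax": 0, "ay": 0, "az": 0, "hand": 1}, {"tx": 0, "ty": -120, "tz": 0, "ax": 0, "ay": 0, "az": 0, "hand": 1}, {"tx": 0, "ty": -120, "tz": 0, "ax": 0, "ay": 0, "az": 0, "hand": 1}, {"tx": 0, "ty": -120, "tz": 0, "ax": 0, "ay": 0, "az": 0, "hand": 1}])

```text
time: 18.4
ee_pos: [0.4034, -0.1719, 0.249]
tcp_rot: [-0.0, 0.004, 1.0, 0.0]
force: [0.9, -0.2, -0.2]
opening: 0.0854
finger_force: 0.0
```

```bash
cat > p.py <<'E'
from h import *
import sys
n,z=sys.argv[1],float(sys.argv[2])
s=eyes.snapshot("wrist");cv2.imwrite(f"pics/{n}_{sys.argv[3]}.png",s["color"]);o=get_obs();print({k:np.round(o[k],4) for k in("ee_pos","joint_positions","opening")})
for d in eyes.trace("wrist",n)[:2]:
    ys,xs=np.where(d["mask"]);print(n,round(d["confidence"],2),np.round(d["uv"]),xs.min(),xs.max(),ys.min(),ys.max(),rectw(s,d["mask"],z))
E
python3 p.py packet .04 1
```

```text
{'ee_pos': array([ 0.4036, -0.1711,  0.2491]), 'joint_positions': array([ 0.913 , -0.0318, -0.5866,  2.0196, -0.0198,  1.149 ,  1.899 ]), 'opening': np.float64(0.0851)}
packet 0.93 [272. 196.] 252 296 160 235 [ 429.2 -180.5   51.5   97.7    4.5]
```

View pics/packet_1.png

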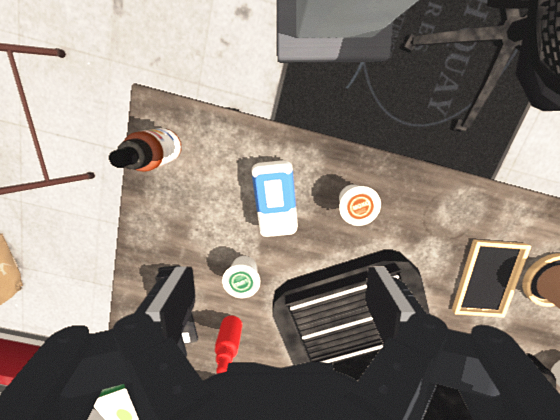

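The packet is at (272,198), world (0.431, -0.180), 4.5° and the right size; pod a (360,205) leaves room for the finger.

>>> apply_moves(deltas=[{"tx": -27, "ty": -9, "tz": 30, "ax": 0, "ay": 0, "az": -5, "hand": 0.92}, {"tx": -27, "ty": -9, "tz": 65, "ax": 0, "ay": 0, "az": -5, "hand": 0.92}, {"tx": -27, "ty": -9, "tz": 100, "ax": 0, "ay": 0, "az": -5, "hand": 0.92}, {"tx": -27, "ty": -9, "tz": 135, "ax": 0, "ay": 0, "az": -5, "hand": 0.92}, {"tx": -27, "ty": -9, "tz": 165, "ax": 0, "ay": 0, "az": -5, "hand": 0.92}, {"tx": -27, "ty": -9, "tz": 190, "ax": 0, "ay": 0, "az": -5, "hand": 0.92}, {"tx": -27, "ty": -9, "tz": 205, "ax": 0, "ay": 0, "az": -5, "hand": 0.92}, {"tx": -27, "ty": -9, "tz": 215, "ax": 0, "ay": 0, "az": -5, "hand": 0.92}, {"tx": -27, "ty": -9, "tz": 217, "ax": 0, "ay": 0, "az": -5, "hand": 0.92}, {"tx": -27, "ty": -9, "tz": 217, "ax": 0, "ay": 0, "az": -5, "hand": 0.92}])

```text
time: 19.33
ee_pos: [0.4307, -0.1808, 0.0323]
tcp_rot: [0.0, -0.04, 0.999, 0.0]
force: [0.1, 0.2, 1.3]
opening: 0.0786
finger_force: 0.0
```

>>> apply_moves(deltas=[{"tx": 0, "ty": 0, "tz": 0, "ax": 0, "ay": 0, "az": 0, "hand": 0}, {"tx": 0, "ty": 0, "tz": 0, "ax": 0, "ay": 0, "az": 0, "hand": 0}, {"tx": 0, "ty": 0, "tz": 0, "ax": 0, "ay": 0, "az": 0, "hand": 0}, {"tx": 0, "ty": 0, "tz": 0, "ax": 0, "ay": 0, "az": 0, "hand": 0}, {"tx": 0, "ty": 0, "tz": 0, "ax": 0, "ay": 0, "az": 0, "hand": 0}, {"tx": 0, "ty": 0, "tz": 0, "ax": 0, "ay": 0, "az": 0, "hand": 0}], newtons=40)

```text
time: 19.83
ee_pos: [0.4305, -0.182, 0.0326]
tcp_rot: [0.0, -0.039, 0.999, -0.0]
force: [-0.5, 0.1, -0.3]
opening: 0.0054
finger_force: 0.0
```

>>> apply_moves(deltas=[{"tx": 0, "ty": 0, "tz": -30, "ax": 0, "ay": 0, "az": 0, "hand": 0}, {"tx": 0, "ty": 0, "tz": -60, "ax": 0, "ay": 0, "az": 0, "hand": 0}, {"tx": 0, "ty": 0, "tz": -100, "ax": 0, "ay": 0, "az": 0, "hand": 0}, {"tx": 0, "ty": 0, "tz": -140, "ax": 0, "ay": 0, "az": 0, "hand": 0}, {"tx": 20, "ty": 20, "tz": -170, "ax": 0, "ay": 0, "az": 0, "hand": 0}, {"tx": 20, "ty": 20, "tz": -170, "ax": 0, "ay": 0, "az": 0, "hand": 0}])

```text
time: 20.33
ee_pos: [0.4115, -0.1626, 0.2095]
tcp_rot: [0.005, -0.04, 0.999, -0.004]
force: [-0.3, -0.3, -0.5]
opening: 0.0
finger_force: 0.0
```

Run:
```python
from h import *
o=get_obs();print({k:np.round(o[k],4) for k in("ee_pos","joint_positions","opening","finger_force","force")})
s=eyes.snapshot("wrist")
for d in eyes.trace("wrist","packet")[:1]:
    ys,xs=np.where(d["mask"]);print(round(d["confidence"],2),xs.min(),xs.max(),ys.min(),ys.max(),rectw(s,d["mask"],o["ee_pos"][2]+.008))
delta(410,100,205,175)
delta(568.5,145.5,120,175)
```

```text
{'ee_pos': array([ 0.4115, -0.1626,  0.2095]), 'joint_positions': array([ 0.9162,  0.0175, -0.6333,  2.0658,  0.0172,  1.0505,  1.9259]), 'opening': np.float64(0.0), 'finger_force': np.float64(0.0), 'force': array([-0.2559, -0.3066, -0.4505])}
0.71 242 289 156 239 [ 374.7 -173.9   23.8   44.5    5.2]
d [-21.4 262.8  -2. ] a [-0.2  0.2  9.5] time 20.43
d [-182.8  296.    83.3] a [-0.2  0.2  9.5] time 20.43
```

```bash
python3 p.py packet .04 2
python3 - <<'E'
from h import *
s=eyes.snapshot("wrist")
for z in(0,.02,.04):print(z,[proj(s,(x,-.18,z)).round() for x in(.383,.431,.48)])
d=eyes.trace("wrist","packet")[0];c=cv2.findContours(d["mask"].astype("uint8"),0,2)[0]
print([(len(k),cv2.minAreaRect(k)) for k in c])
for n in("scene","top"):
    t=eyes.snapshot(n)
    d=eyes.trace(n,"packet")[0];print(n,rectw(t,d["mask"],.04),np.round(d["uv"]),d["confidence"])
    cv2.imwrite(f"pics/{n}2.png",t["color"])
a=cv2.imread("pics/packet_2.png");b=cv2.imread("pics/scene2.png")[110:230,280:440]
cv2.imwrite("pics/m2.png",np.hstack([cv2.resize(a[130:260,200:400],(400,260)),cv2.resize(b,(347,260),interpolation=2)]))
E
```

```text
{'ee_pos': array([ 0.4085, -0.1637,  0.2023]), 'joint_positions': array([ 0.9153,  0.0298, -0.6296,  2.0713,  0.022 ,  1.0456,  1.9243]), 'opening': np.float64(0.0002)}
packet 0.74 [266. 202.] 242 289 160 244 [ 429.6 -179.7   51.2   98.4    4.8]
0 [array([269., 159.]), array([266., 198.]), array([264., 234.])]
0.02 [array([268., 162.]), array([265., 203.]), array([263., 241.])]
0.04 [array([267., 165.]), array([265., 208.]), array([262., 248.])]
[(42, ((263.9999694824219, 204.49996948242188), (82.99998474121094, 45.99999237060547), 90.0))]
scene [ 414.5 -158.8   77.4  108.6    7.3] [348. 187.] 0.74
top [ 402.3 -174.4   42.4   49.3   89.8] [346. 242.] 0.53
```

View pics/m2.png

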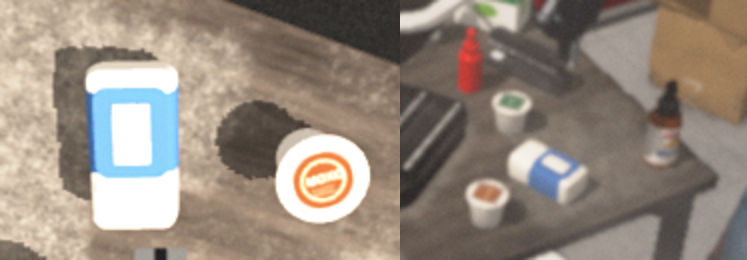

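The packet is untouched at (0.430, -0.180), so the fingers closed above it. I'll check where the fingertips really are using the wrist pictures.

Run:
```python
from h import *
from scipy.spatial.transform import Rotation as T
s=eyes.snapshot("wrist");o=get_obs();q=o["tcp_rot"];R=T.from_quat([q[1],q[2],q[3],q[0]]).as_matrix();p=np.array(o["ee_pos"])
print("K",np.array(s["mtx"]).round(1).tolist())
def px(t): return proj(s,p+R@np.array(t)).round(0).tolist()
for z in(.019,.006,-.007,-.02,-.03): print(z,"open",[px((x,y,z)) for x in(.011,-.011) for y in(.0425,-.0425)],"shut",px((.011,0,z)),px((-.011,0,z)))
# shut pad extents in picture
g=cv2.cvtColor(s["color"],6);print(g[245:300:3,272:292:2])
```

```text
K [[298.6, 0.0, 279.9], [0.0, 298.6, 209.7], [0.0, 0.0, 1.0]]
0.019 open [[349.0, 228.0], [214.0, 228.0], [347.0, 260.0], [216.0, 259.0]] shut [282.0, 228.0] [282.0, 259.0]
0.006 open [[354.0, 236.0], [209.0, 236.0], [352.0, 270.0], [212.0, 270.0]] shut [282.0, 236.0] [282.0, 270.0]
-0.007 open [[360.0, 246.0], [204.0, 246.0], [357.0, 281.0], [207.0, 281.0]] shut [282.0, 246.0] [282.0, 281.0]
-0.02 open [[367.0, 257.0], [198.0, 257.0], [363.0, 294.0], [201.0, 294.0]] shut [282.0, 257.0] [282.0, 294.0]
-0.03 open [[372.0, 267.0], [192.0, 267.0], [368.0, 306.0], [196.0, 306.0]] shut [282.0, 267.0] [282.0, 306.0]
[[255 255 255 255 255 255 183 129 130 130]
 [139 127 130 129 125 137 148 138 132 132]
 [147 152 147 151 141 148 143 141 144 134]
 [156 159 145  66  65  64 158 159 155 156]
 [162 157 146  32  34  40 156 161 163 161]
 [160 164 147  37  35  39 152 162 159 159]
 [160 162 150  36  39  38 154 163 162 159]
 [162 163 129  33  37  34 147 161 159 160]
 [158 162 129  34  38  35 148 160 160 162]
 [161 163 129  33  36  33 144 160 160 159]
 [161 163 128  31  34  32 148 160 161 160]
 [159 162 112  33  36  35 142 159 160 160]
 [160 163 115  33  33  30 140 160 161 161]
 [159 162 115  32  30  31 143 160 163 160]
 [161 161 112  32  36  32 143 162 164 160]
 [158 165 103  33  35  28 138 164 159 161]
 [194 194 126  41  48  43 164 192 198 118]
 [ 41 183 131  42  48  42 164 155  39  39]
 [ 38  80 113  44  48  39 142  56  41  37]]
```

The pictures show the true fingertips about 35 mm behind where the data place them: open tips project 30 mm behind the reported TCP. That also explains the grip on the bottle's neck and the jar's cap. I'll go 35 mm lower from here on.

```bash
python3 -c "
from h import *
delta(431,-180,-5,184.6);print(get_obs()['force'])"
```

```text
d [-21.4 -18.8 206.2] a [ 0.1 -0.1 -0.1] time 20.88
[ 0.15911564 -0.080359    0.4911981 ]
```

>>> apply_moves(deltas=[{"tx": -10, "ty": -10, "tz": 0, "ax": 0, "ay": 0, "az": 0, "hand": 0.92}, {"tx": -21, "ty": -18, "tz": 0, "ax": 0, "ay": 0, "az": 0, "hand": 0.92}, {"tx": -21, "ty": -18, "tz": 35, "ax": 0, "ay": 0, "az": 0, "hand": 0.92}, {"tx": -21, "ty": -18, "tz": 70, "ax": 0, "ay": 0, "az": 0, "hand": 0.92}, {"tx": -21, "ty": -18, "tz": 105, "ax": 0, "ay": 0, "az": 0, "hand": 0.92}, {"tx": -21, "ty": -18, "tz": 130, "ax": 0, "ay": 0, "az": 0, "hand": 0.92}, {"tx": -21, "ty": -18, "tz": 155, "ax": 0, "ay": 0, "az": 0, "hand": 0.92}, {"tx": -21, "ty": -18, "tz": 170, "ax": 0, "ay": 0, "az": 0, "hand": 0.92}, {"tx": -21, "ty": -18, "tz": 180, "ax": 0, "ay": 0, "az": 0, "hand": 0.92}, {"tx": -21, "ty": -18, "tz": 185, "ax": 0, "ay": 0, "az": 0, "hand": 0.92}])

```text
time: 21.72
ee_pos: [0.4302, -0.1792, 0.0155]
tcp_rot: [-0.001, -0.039, 0.999, 0.001]
force: [0.0, 0.7, -0.1]
opening: 0.0787
finger_force: 0.0
```

>>> apply_moves(deltas=[{"tx": 0, "ty": 0, "tz": 6, "ax": 0, "ay": 0, "az": 0, "hand": 0.92}, {"tx": 0, "ty": 0, "tz": 12, "ax": 0, "ay": 0, "az": 0, "hand": 0.92}, {"tx": 0, "ty": 0, "tz": 18, "ax": 0, "ay": 0, "az": 0, "hand": 0.92}, {"tx": 0, "ty": 0, "tz": 21, "ax": 0, "ay": 0, "az": 0, "hand": 0.92}, {"tx": 0, "ty": 0, "tz": 21, "ax": 0, "ay": 0, "az": 0, "hand": 0.92}])

```text
time: 22.13
ee_pos: [0.4311, -0.1798, -0.004]
tcp_rot: [-0.0, -0.039, 0.999, 0.0]
force: [-0.8, -0.2, 0.6]
opening: 0.0787
finger_force: 0.0
```

>>> apply_moves(deltas=[{"tx": 0, "ty": 0, "tz": 0, "ax": 0, "ay": 0, "az": 0, "hand": 0}, {"tx": 0, "ty": 0, "tz": 0, "ax": 0, "ay": 0, "az": 0, "hand": 0}, {"tx": 0, "ty": 0, "tz": 0, "ax": 0, "ay": 0, "az": 0, "hand": 0}, {"tx": 0, "ty": 0, "tz": 0, "ax": 0, "ay": 0, "az": 0, "hand": 0}, {"tx": 0, "ty": 0, "tz": 0, "ax": 0, "ay": 0, "az": 0, "hand": 0}, {"tx": 0, "ty": 0, "tz": 0, "ax": 0, "ay": 0, "az": 0, "hand": 0}])

```text
time: 22.63
ee_pos: [0.4319, -0.18, -0.003]
tcp_rot: [0.0, -0.039, 0.999, -0.0]
force: [-0.9, 0.1, 6.0]
opening: 0.0501
finger_force: 41.9
```

>>> apply_moves(deltas=[{"tx": 0, "ty": 0, "tz": -30, "ax": 0, "ay": 0, "az": 0, "hand": 0}, {"tx": 0, "ty": 0, "tz": -65, "ax": 0, "ay": 0, "az": 0, "hand": 0}, {"tx": 0, "ty": 0, "tz": -100, "ax": 0, "ay": 0, "az": 0, "hand": 0}, {"tx": 5, "ty": 0, "tz": -140, "ax": 0, "ay": 0, "az": 0, "hand": 0}, {"tx": 10, "ty": 20, "tz": -175, "ax": 0, "ay": 0, "az": 0, "hand": 0}, {"tx": 10, "ty": 60, "tz": -180, "ax": 0, "ay": 0, "az": 0, "hand": 0}, {"tx": 10, "ty": 100, "tz": -180, "ax": 0, "ay": 0, "az": 0, "hand": 0}, {"tx": 10, "ty": 140, "tz": -180, "ax": 0, "ay": 0, "az": 5, "hand": 0}, {"tx": 8, "ty": 180, "tz": -180, "ax": 0, "ay": 0, "az": 9, "hand": 0}, {"tx": 8, "ty": 220, "tz": -180, "ax": 0, "ay": 0, "az": 9.5, "hand": 0}])

```text
time: 23.47
ee_pos: [0.4053, 0.0404, 0.1763]
tcp_rot: [0.001, 0.045, 0.999, -0.001]
force: [1.0, -1.0, -0.7]
opening: 0.0501
finger_force: 42.4
```

Run:
```python
from h import *
o=get_obs();print({k:np.round(o[k],4) for k in("ee_pos","joint_positions","opening","finger_force","force")})
delta(430,150,130,175);delta(565,146,130,175)
```

```text
{'ee_pos': array([0.4053, 0.0404, 0.1763]), 'joint_positions': array([ 6.9310e-01,  0.0000e+00, -8.7620e-01,  2.1572e+00,  1.7000e-03,
        9.8360e-01,  1.2964e+00]), 'opening': np.float64(0.0501), 'finger_force': np.float64(42.4114), 'force': array([ 0.9617, -0.9712, -0.6815])}
d [-14.6 111.5  46.1] a [-0.1  0.1 -0.2] time 23.47
d [-149.4  119.7   46.3] a [-0.1  0.1 -0.2] time 23.47
```

>>> apply_moves(deltas=[{"tx": -5, "ty": 40, "tz": 0, "ax": 0, "ay": 0, "az": 0, "hand": 0}, {"tx": -10, "ty": 80, "tz": 20, "ax": 0, "ay": 0, "az": 0, "hand": 0}, {"tx": -20, "ty": 110, "tz": 40, "ax": 0, "ay": 0, "az": 0, "hand": 0}, {"tx": -60, "ty": 115, "tz": 60, "ax": 0, "ay": 0, "az": 0, "hand": 0}, {"tx": -95, "ty": 119, "tz": 80, "ax": 0, "ay": 0, "az": 0, "hand": 0}, {"tx": -130, "ty": 119, "tz": 100, "ax": 0, "ay": 0, "az": 0, "hand": 0}, {"tx": -150, "ty": 119, "tz": 120, "ax": 0, "ay": 0, "az": 0, "hand": 0}, {"tx": -152, "ty": 119, "tz": 120, "ax": 0, "ay": 0, "az": 0, "hand": 0}, {"tx": -152, "ty": 119, "tz": 120, "ax": 0, "ay": 0, "az": 0, "hand": 0}, {"tx": -152, "ty": 119, "tz": 120, "ax": 0, "ay": 0, "az": 0, "hand": 0}])

```text
time: 24.3
ee_pos: [0.5666, 0.1448, 0.0561]
tcp_rot: [-0.001, 0.043, 0.999, 0.0]
force: [-0.4, -0.4, -1.1]
opening: 0.0501
finger_force: 42.4
```

Run:
```python
from h import *
o=get_obs();print({k:np.round(o[k],4) for k in("ee_pos","opening","finger_force","force")})
s=eyes.snapshot("wrist");cv2.imwrite("pics/p3.png",s["color"])
zt=o["ee_pos"][2]+.043
d=eyes.trace("wrist","packet")
if d: print("packet",rectw(s,d[0]["mask"],zt))
d=eyes.trace("wrist","wide_tray")
if d:
    print("tray",rectw(s,d[0]["mask"],.01))
    ys,xs=np.where(d[0]["mask"]);
    for y in(ys.min()+4,ys.min()+15,ys.min()+30): r=xs[ys==y];print(y,ray(s,(r.min(),y),.01)[:2].round(4),ray(s,(r.max(),y),.01)[:2].round(4))
delta(569,145.5,3,175)
```

```text
{'ee_pos': array([0.5666, 0.1448, 0.0561]), 'opening': np.float64(0.0501), 'finger_force': np.float64(42.3812), 'force': array([-0.3904, -0.4149, -1.0774])}
packet [557.5 143.8  48.2  90.   -4.5]
tray [526.4 147.2  41.5  80.4  85.1]
146 [0.505  0.1096] [0.5118 0.1885]
157 [0.5122 0.1085] [0.519  0.1876]
172 [0.5224 0.1084] [0.5292 0.1867]
d [-1.8  0.6 54.6] a [0.  0.1 0.1] time 24.45
```

>>> apply_moves(deltas=[{"tx": -2, "ty": 0, "tz": 20, "ax": 0, "ay": 0, "az": 0, "hand": 0}, {"tx": -2, "ty": 0, "tz": 36, "ax": 0, "ay": 0, "az": 0, "hand": 0}, {"tx": -2, "ty": 0, "tz": 46, "ax": 0, "ay": 0, "az": 0, "hand": 0}, {"tx": -2, "ty": 0, "tz": 52, "ax": 0, "ay": 0, "az": 0, "hand": 0}, {"tx": -2, "ty": 0, "tz": 55, "ax": 0, "ay": 0, "az": 0, "hand": 0}, {"tx": -2, "ty": 0, "tz": 55, "ax": 0, "ay": 0, "az": 0, "hand": 0}])

```text
time: 24.95
ee_pos: [0.5691, 0.1441, 0.0009]
tcp_rot: [-0.001, 0.043, 0.999, -0.0]
force: [-0.3, -0.5, -1.1]
opening: 0.05
finger_force: 42.4
```

>>> apply_moves(deltas=[{"tx": 0, "ty": 0, "tz": 0, "ax": 0, "ay": 0, "az": 0, "hand": 0.7}, {"tx": 0, "ty": 0, "tz": 0, "ax": 0, "ay": 0, "az": 0, "hand": 0.8}, {"tx": 0, "ty": 0, "tz": 0, "ax": 0, "ay": 0, "az": 0, "hand": 0.8}, {"tx": 0, "ty": 0, "tz": 0, "ax": 0, "ay": 0, "az": 0, "hand": 0.8}, {"tx": 0, "ty": 0, "tz": -30, "ax": 0, "ay": 0, "az": 0, "hand": 0.8}, {"tx": 0, "ty": 0, "tz": -70, "ax": 0, "ay": 0, "az": 0, "hand": 0.8}, {"tx": 0, "ty": 0, "tz": -110, "ax": 0, "ay": 0, "az": 0, "hand": 0.8}, {"tx": 0, "ty": 0, "tz": -150, "ax": 0, "ay": 0, "az": 0, "hand": 0.8}, {"tx": 0, "ty": 0, "tz": -190, "ax": 0, "ay": 0, "az": 0, "hand": 0.8}, {"tx": 20, "ty": 0, "tz": -220, "ax": 0, "ay": 0, "az": 0, "hand": 0.8}])

```text
time: 25.78
ee_pos: [0.5542, 0.1455, 0.2257]
tcp_rot: [0.004, 0.045, 0.999, 0.001]
force: [1.4, -0.4, 1.1]
opening: 0.0682
finger_force: 0.0
```

Run:
```python
from h import *
o=get_obs();print({k:np.round(o[k],4) for k in("ee_pos","joint_positions","force")})
s=eyes.snapshot("wrist");cv2.imwrite("pics/p4.png",s["color"])
for n,z in(("packet",.043),("wide_tray",.01),("jar",.092)):
    for d in eyes.trace("wrist",n)[:1]:print(n,rectw(s,d["mask"],z),np.round(d["uv"]))
delta(410,60,220,180);delta(430,-250,240,180)
```

```text
{'ee_pos': array([0.5542, 0.1455, 0.2257]), 'joint_positions': array([ 0.4318,  0.3639, -0.9172,  1.7519,  0.3129,  1.172 ,  0.9053]), 'force': array([ 1.3659, -0.3826,  1.1221])}
packet [567.7 142.3  49.6  96.6  -3.9] [278. 193.]
wide_tray [568.1 143.6  79.9 123.7  -5. ] [287. 152.]
jar [563.8 237.1  56.2  81.9  46.1] [373. 192.]
d [132.2 -98.    2.2] a [-0.   0.2 -4.9] time 25.98
d [  85.5 -405.1  -17.5] a [-0.   0.2 -4.9] time 25.98
```

>>> apply_moves(deltas=[{"tx": 40, "ty": -5, "tz": -10, "ax": 0, "ay": 0, "az": 0, "hand": 0.8}, {"tx": 80, "ty": -15, "tz": -10, "ax": 0, "ay": 0, "az": 0, "hand": 0.8}, {"tx": 115, "ty": -35, "tz": -10, "ax": 0, "ay": 0, "az": 0, "hand": 0.8}, {"tx": 140, "ty": -65, "tz": -10, "ax": 0, "ay": 0, "az": 0, "hand": 0.8}, {"tx": 141, "ty": -105, "tz": -10, "ax": 0, "ay": 0, "az": -3, "hand": 0.8}, {"tx": 138, "ty": -145, "tz": -10, "ax": 0, "ay": 0, "az": -6, "hand": 0.8}, {"tx": 135, "ty": -185, "tz": -10, "ax": 0, "ay": 0, "az": -10, "hand": 0.8}, {"tx": 131, "ty": -225, "tz": -10, "ax": 0, "ay": 0, "az": -10, "hand": 0.6}, {"tx": 128, "ty": -265, "tz": -10, "ax": 0, "ay": 0, "az": -10, "hand": 0.6}, {"tx": 124, "ty": -305, "tz": -10, "ax": 0, "ay": 0, "az": -10, "hand": 0.6}])

```text
time: 26.82
ee_pos: [0.3978, -0.1494, 0.2295]
tcp_rot: [-0.002, -0.043, 0.999, 0.0]
force: [0.8, -0.3, -0.6]
opening: 0.0514
finger_force: 0.0
```

Run:
```python
from h import *
print(np.round(get_obs()["joint_positions"],2));delta(430,-250,240,185);delta(540,-328,240,185)
```

```text
[ 0.92 -0.04 -0.63  2.07 -0.03  1.11  1.95]
d [ -23.4 -103.   -10.6] a [ 0.1 -0.2 -0. ] time 26.82
d [-126.2 -190.2  -11. ] a [ 0.1 -0.2 -0. ] time 26.82
```

>>> apply_moves(deltas=[{"tx": -8, "ty": -40, "tz": -10, "ax": 0, "ay": 0, "az": 0, "hand": 0.6}, {"tx": -16, "ty": -80, "tz": -10, "ax": 0, "ay": 0, "az": 0, "hand": 0.6}, {"tx": -30, "ty": -115, "tz": -10, "ax": 0, "ay": 0, "az": 0, "hand": 0.6}, {"tx": -55, "ty": -145, "tz": -10, "ax": 0, "ay": 0, "az": 0, "hand": 0.6}, {"tx": -85, "ty": -170, "tz": -10, "ax": 0, "ay": 0, "az": 0, "hand": 0.6}, {"tx": -126, "ty": -190, "tz": -10, "ax": 0, "ay": 0, "az": 0, "hand": 0.6}, {"tx": -160, "ty": -186, "tz": -10, "ax": 0, "ay": 0, "az": 0, "hand": 0.6}, {"tx": -180, "ty": -184, "tz": -10, "ax": 0, "ay": 0, "az": 0, "hand": 0.6}, {"tx": -180, "ty": -184, "tz": -10, "ax": 0, "ay": 0, "az": 0, "hand": 0.6}, {"tx": -180, "ty": -184, "tz": -10, "ax": 0, "ay": 0, "az": 0, "hand": 0.6}])

```text
time: 27.65
ee_pos: [0.5951, -0.3132, 0.2378]
tcp_rot: [-0.002, -0.045, 0.999, 0.002]
force: [-0.8, -0.6, -1.4]
opening: 0.0513
finger_force: 0.0
```

```bash
python3 p.py stapler .05 1
```

```text
{'ee_pos': array([ 0.5939, -0.3145,  0.2384]), 'joint_positions': array([ 0.8129,  0.4679, -0.5279,  1.4914,  0.2415,  1.2525,  1.9138]), 'opening': np.float64(0.0511)}
stapler 0.88 [265. 190.] 247 277 133 248 [ 609.4 -333.3   33.9  141.2    5.8]
```

View pics/stapler_1.png

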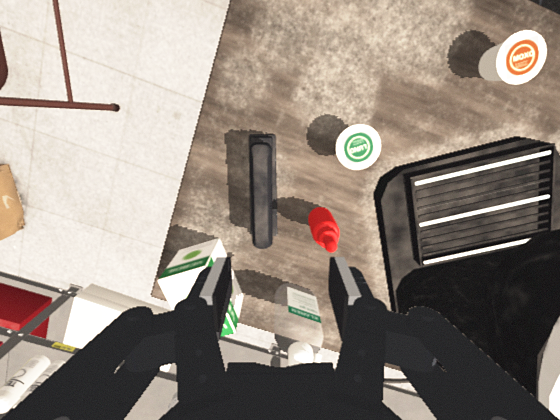

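The stapler spans rows 133 to 248 at column ~262. The red bottle (322,228) and green pod (358,147) are to its right and stay clear of a narrow opening.

Run:
```python
from h import *
s=eyes.snapshot("wrist");d=eyes.trace("wrist","stapler")[0];m=d["mask"]
ys,xs=np.where(m)
for r in range(135,250,15):
    k=xs[ys==r]; print(r,k.min(),k.max(),ray(s,(k.mean(),r),.045)[:2].round(4),ray(s,(k.mean(),r),.008)[:2].round(4))
print("near end",ray(s,(262,134),.008).round(3),"far",ray(s,(262,248),.055).round(3),ray(s,(262,248),.041).round(3))
print("red",ray(s,(318,212),0).round(3))
delta(610,-333,-3,185.5);print(get_obs()["ee_pos"])
```

```text
Traceback (most recent call last):
ValueError: zero-size array to reduction operation minimum which has no identity
```

Run:
```python
from h import *
s=eyes.snapshot("wrist");d=eyes.trace("wrist","stapler")[0];m=d["mask"]
ys,xs=np.where(m);print(d["confidence"],ys.min(),ys.max())
for r in range(ys.min()+2,ys.max(),15):
    k=xs[ys==r]; print(r,k.min(),k.max(),ray(s,(k.mean(),r),.045)[:2].round(4),ray(s,(k.mean(),r),.008)[:2].round(4))
print("near end",ray(s,(262,ys.min()),.008).round(3),"far",ray(s,(262,ys.max()),.055).round(3))
print("red",ray(s,(318,212),0).round(3))
delta(610,-333,-3,185.5);print(get_obs()["ee_pos"])
```

```text
0.61 135 248
137 252 276 [ 0.5422 -0.34  ] [ 0.5453 -0.3417]
152 252 276 [ 0.5592 -0.3388] [ 0.564  -0.3404]
167 253 278 [ 0.5766 -0.3359] [ 0.5832 -0.3371]
182 252 279 [ 0.5946 -0.3346] [ 0.6032 -0.3357]
197 252 278 [ 0.6134 -0.3339] [ 0.6239 -0.3349]
212 253 279 [ 0.6325 -0.3313] [ 0.6451 -0.332 ]
227 253 279 [ 0.6524 -0.3298] [ 0.6671 -0.3305]
242 255 273 [ 0.6733 -0.3309] [ 0.6901 -0.3317]
near end [ 0.543 -0.344  0.008] far [ 0.677 -0.333  0.055]
red [ 0.642 -0.26   0.   ]
d [-15.  -18.2 244.2] a [-0.1 -0.1 -0.6] time 27.95
[ 0.59369724 -0.31590433  0.24123624]
```

>>> apply_moves(deltas=[{"tx": -14, "ty": -19, "tz": 20, "ax": 0, "ay": 0, "az": 0, "hand": 0.6}, {"tx": -14, "ty": -19, "tz": 50, "ax": 0, "ay": 0, "az": 0, "hand": 0.6}, {"tx": -14, "ty": -19, "tz": 85, "ax": 0, "ay": 0, "az": 0, "hand": 0.6}, {"tx": -14, "ty": -19, "tz": 120, "ax": 0, "ay": 0, "az": 0, "hand": 0.6}, {"tx": -14, "ty": -19, "tz": 150, "ax": 0, "ay": 0, "az": 0, "hand": 0.6}, {"tx": -14, "ty": -19, "tz": 175, "ax": 0, "ay": 0, "az": 0, "hand": 0.6}, {"tx": -14, "ty": -19, "tz": 200, "ax": 0, "ay": 0, "az": 0, "hand": 0.6}, {"tx": -14, "ty": -19, "tz": 220, "ax": 0, "ay": 0, "az": 0, "hand": 0.6}, {"tx": -14, "ty": -19, "tz": 234, "ax": 0, "ay": 0, "az": 0, "hand": 0.6}, {"tx": -14, "ty": -19, "tz": 241, "ax": 0, "ay": 0, "az": 0, "hand": 0.6}])

```text
time: 28.78
ee_pos: [0.6085, -0.3326, -0.0019]
tcp_rot: [-0.002, -0.043, 0.999, 0.001]
force: [-0.4, 1.1, 1.0]
opening: 0.0514
finger_force: 0.0
```

>>> apply_moves(deltas=[{"tx": 0, "ty": 0, "tz": 0, "ax": 0, "ay": 0, "az": 0, "hand": 0.6}, {"tx": 0, "ty": 0, "tz": 0, "ax": 0, "ay": 0, "az": 0, "hand": 0}, {"tx": 0, "ty": 0, "tz": 0, "ax": 0, "ay": 0, "az": 0, "hand": 0}, {"tx": 0, "ty": 0, "tz": 0, "ax": 0, "ay": 0, "az": 0, "hand": 0}, {"tx": 0, "ty": 0, "tz": 0, "ax": 0, "ay": 0, "az": 0, "hand": 0}, {"tx": 0, "ty": 0, "tz": 0, "ax": 0, "ay": 0, "az": 0, "hand": 0}], newtons=50)

```text
time: 29.28
ee_pos: [0.6123, -0.3335, 0.0024]
tcp_rot: [0.002, -0.044, 0.999, -0.001]
force: [-0.3, 0.2, 4.5]
opening: 0.0247
finger_force: 49.1
```

>>> apply_moves(deltas=[{"tx": 0, "ty": 0, "tz": -15, "ax": 0, "ay": 0, "az": 0, "hand": 0}, {"tx": 0, "ty": 0, "tz": -40, "ax": 0, "ay": 0, "az": 0, "hand": 0}, {"tx": 0, "ty": 0, "tz": -75, "ax": 0, "ay": 0, "az": 0, "hand": 0}, {"tx": 0, "ty": 0, "tz": -110, "ax": 0, "ay": 0, "az": 0, "hand": 0}, {"tx": 0, "ty": 0, "tz": -145, "ax": 0, "ay": 0, "az": 0, "hand": 0}, {"tx": 0, "ty": 0, "tz": -180, "ax": 0, "ay": 0, "az": 0, "hand": 0}, {"tx": 0, "ty": 0, "tz": -200, "ax": 0, "ay": 0, "az": 0, "hand": 0}, {"tx": 0, "ty": 0, "tz": -200, "ax": 0, "ay": 0, "az": 0, "hand": 0}, {"tx": 0, "ty": 0, "tz": -200, "ax": 0, "ay": 0, "az": 0, "hand": 0}])

```text
time: 30.03
ee_pos: [0.6113, -0.3323, 0.2023]
tcp_rot: [0.001, -0.044, 0.999, -0.001]
force: [-0.4, -0.3, -3.0]
opening: 0.0247
finger_force: 49.3
```

Run:
```python
from h import *
o=get_obs();print({k:np.round(o[k],4) for k in("ee_pos","joint_positions","force","finger_force","opening")})
s=eyes.snapshot("wrist");d=eyes.trace("wrist","stapler")
if d:
    m=d[0]["mask"];ys,xs=np.where(m);print(d[0]["confidence"],ys.min(),ys.max(),rectw(s,m,o["ee_pos"][2]+.045))
    for r in range(ys.min()+2,ys.max(),12):
        k=xs[ys==r]
        if len(k):print(r,k.min(),k.max(),ray(s,(k.mean(),r),o["ee_pos"][2]+.045)[:2].round(4))
    print("near",ray(s,(270,ys.min()),o["ee_pos"][2]+.008).round(4))
delta(430,-250,200,185)
```

```text
{'ee_pos': array([ 0.6113, -0.3323,  0.2023]), 'joint_positions': array([ 0.8033,  0.5357, -0.5135,  1.4706,  0.2724,  1.2037,  1.9112]), 'force': array([-0.4143, -0.2766, -2.9699]), 'finger_force': np.float64(49.3255), 'opening': np.float64(0.0247)}
0.83 135 366 [ 592.  -335.4   27.5  106.3    4.5]
137 246 311 [ 0.5399 -0.3403]
149 245 312 [ 0.5442 -0.3399]
161 245 312 [ 0.5485 -0.3395]
173 245 312 [ 0.553  -0.3391]
185 244 313 [ 0.5576 -0.3387]
197 246 312 [ 0.5623 -0.3381]
209 246 312 [ 0.5671 -0.3377]
221 246 311 [ 0.5721 -0.3375]
233 247 311 [ 0.5772 -0.3368]
245 247 310 [ 0.5825 -0.3366]
257 249 310 [ 0.5879 -0.3357]
269 249 310 [ 0.5934 -0.3352]
281 250 309 [ 0.5991 -0.3347]
293 251 308 [ 0.605  -0.3342]
305 251 308 [ 0.6111 -0.3337]
317 252 307 [ 0.6173 -0.3331]
329 252 307 [ 0.6238 -0.3325]
341 249 308 [ 0.6305 -0.3324]
353 249 308 [ 0.6373 -0.3318]
365 268 292 [ 0.6443 -0.3305]
near [ 0.5424 -0.3444  0.2103]
d [171.1  97.2  -1. ] a [ 0.1 -0.2  0. ] time 30.13
```

>>> apply_moves(deltas=[{"tx": 38, "ty": 10, "tz": 0, "ax": 0, "ay": 0, "az": 0, "hand": 0}, {"tx": 76, "ty": 22, "tz": 0, "ax": 0, "ay": 0, "az": 0, "hand": 0}, {"tx": 114, "ty": 38, "tz": 0, "ax": 0, "ay": 0, "az": 0, "hand": 0}, {"tx": 150, "ty": 58, "tz": 0, "ax": 0, "ay": 0, "az": 0, "hand": 0}, {"tx": 175, "ty": 90, "tz": 0, "ax": 0, "ay": 0, "az": 0, "hand": 0}, {"tx": 192, "ty": 125, "tz": 0, "ax": 0, "ay": 0, "az": 0, "hand": 0}, {"tx": 198, "ty": 163, "tz": 0, "ax": 0, "ay": 0, "az": 0, "hand": 0}, {"tx": 198, "ty": 200, "tz": 0, "ax": 0, "ay": 0, "az": 0, "hand": 0}, {"tx": 198, "ty": 200, "tz": 0, "ax": 0, "ay": 0, "az": 0, "hand": 0}])

```text
time: 30.88
ee_pos: [0.3925, -0.1423, 0.1976]
tcp_rot: [-0.003, -0.048, 0.999, 0.002]
force: [0.2, 0.2, -1.4]
opening: 0.0248
finger_force: 49.5
```

```bash
python3 -c "
from h import *
print(np.round(get_obs()['joint_positions'],2))
delta(396,0,210,185);delta(396,150,210,185);delta(430,200,200,185)"
```

```text
[ 0.94 -0.01 -0.68  2.11 -0.01  1.04  1.94]
d [-17.1 141.4 -11.8] a [ 0.3 -0.4  0.5] time 30.88
d [-31.5 290.7 -11.2] a [ 0.3 -0.4  0.5] time 30.88
d [-70.2 337.2  -1.2] a [ 0.3 -0.4  0.5] time 30.88
```

>>> apply_moves(deltas=[{"tx": -3, "ty": 40, "tz": -6, "ax": 0, "ay": 0, "az": 0, "hand": 0}, {"tx": -7, "ty": 80, "tz": -10, "ax": 0, "ay": 0, "az": 0, "hand": 0}, {"tx": -10, "ty": 120, "tz": -10, "ax": 0, "ay": 0, "az": 0, "hand": 0}, {"tx": -14, "ty": 160, "tz": -10, "ax": 0, "ay": 0, "az": 0, "hand": 0}, {"tx": -17, "ty": 200, "tz": -10, "ax": 0, "ay": 0, "az": 0, "hand": 0}, {"tx": -21, "ty": 240, "tz": -10, "ax": 0, "ay": 0, "az": 0, "hand": 0}, {"tx": -28, "ty": 280, "tz": -10, "ax": 0, "ay": 0, "az": 0, "hand": 0}, {"tx": -40, "ty": 310, "tz": -10, "ax": 0, "ay": 0, "az": 0, "hand": 0}, {"tx": -65, "ty": 340, "tz": -10, "ax": 0, "ay": 0, "az": 0, "hand": 0}, {"tx": -85, "ty": 370, "tz": -10, "ax": 0, "ay": 0, "az": 0, "hand": 0}])

```text
time: 31.72
ee_pos: [0.4483, 0.2256, 0.2085]
tcp_rot: [-0.001, -0.043, 0.999, -0.001]
force: [0.7, -1.9, -1.0]
opening: 0.0248
finger_force: 49.7
```

```bash
python3 -c "
from h import *
print(np.round(get_obs()['joint_positions'],2))
delta(591.5,350.5,180,185)"
```

```text
[ 0.44  0.28 -1.11  1.92  0.28  1.11  0.88]
d [-153.5  112.    28. ] a [-0.1 -0.1 -0. ] time 31.72
```

>>> apply_moves(deltas=[{"tx": -25, "ty": 30, "tz": 0, "ax": 0, "ay": 0, "az": 0, "hand": 0}, {"tx": -50, "ty": 60, "tz": 0, "ax": 0, "ay": 0, "az": 0, "hand": 0}, {"tx": -80, "ty": 85, "tz": 0, "ax": 0, "ay": 0, "az": 0, "hand": 0}, {"tx": -115, "ty": 105, "tz": 0, "ax": 0, "ay": 0, "az": 0, "hand": 0}, {"tx": -150, "ty": 112, "tz": 20, "ax": 0, "ay": 0, "az": 0, "hand": 0}, {"tx": -153, "ty": 112, "tz": 60, "ax": 0, "ay": 0, "az": 0, "hand": 0}, {"tx": -153, "ty": 112, "tz": 100, "ax": 0, "ay": 0, "az": 0, "hand": 0}, {"tx": -153, "ty": 112, "tz": 135, "ax": 0, "ay": 0, "az": 0, "hand": 0}, {"tx": -153, "ty": 112, "tz": 160, "ax": 0, "ay": 0, "az": 0, "hand": 0}, {"tx": -153, "ty": 112, "tz": 160, "ax": 0, "ay": 0, "az": 0, "hand": 0}])

```text
time: 32.55
ee_pos: [0.5849, 0.3448, 0.0394]
tcp_rot: [-0.008, -0.044, 0.999, -0.005]
force: [-0.8, -0.5, -4.0]
opening: 0.0246
finger_force: 49.8
```

>>> apply_moves(deltas=[{"tx": 0, "ty": 0, "tz": 0, "ax": 0, "ay": 0, "az": 0, "hand": 0}, {"tx": 0, "ty": 0, "tz": 0, "ax": 0, "ay": 0, "az": 0, "hand": 0}])

```text
time: 32.72
ee_pos: [0.5913, 0.3511, 0.0509]
tcp_rot: [0.0, -0.044, 0.999, 0.001]
force: [-0.7, 0.3, -3.2]
opening: 0.0247
finger_force: 49.8
```

Run:
```python
from h import *
o=get_obs();print({k:np.round(o[k],4) for k in("ee_pos","force","finger_force","opening","joint_positions")})
s=eyes.snapshot("wrist");d=eyes.trace("wrist","stapler");z0=o["ee_pos"][2]
if d:
    m=d[0]["mask"];ys,xs=np.where(m);print("st",d[0]["confidence"],ys.min(),ys.max())
    for r in (ys.min()+3,ys.min()+40,ys.min()+80):
        k=xs[ys==r];print(r,k.min(),k.max(),ray(s,(k.mean(),r),z0+.045)[:2].round(4))
d=eyes.trace("wrist","long_tray")
if d:
    m=d[0]["mask"];ys,xs=np.where(m);print("tray",d[0]["confidence"],ys.min(),ys.max(),rectw(s,m,.01))
    for r in (ys.min()+8,ys.min()+20,ys.min()+40):
        k=xs[ys==r];print(r,k.min(),k.max(),ray(s,(k.min(),r),.01)[:2].round(4),ray(s,(k.max(),r),.01)[:2].round(4))
delta(591.5,350.5,6,185)
```

```text
{'ee_pos': array([0.5913, 0.3511, 0.0509]), 'force': array([-0.6734,  0.2824, -3.1538]), 'finger_force': np.float64(49.789), 'opening': np.float64(0.0247), 'joint_positions': array([-0.0141,  0.801 , -0.8389,  1.5786,  0.6567,  1.063 ,  0.6271])}
st 0.75 121 248
124 102 136 [0.5204 0.286 ]
161 60 184 [0.5338 0.2845]
201 177 192 [0.5472 0.3089]
tray 0.96 105 262 [561.9 347.1  66.9 109.4   4.7]
113 227 332 [0.5151 0.3099] [0.5094 0.3754]
125 228 331 [0.5223 0.3108] [0.5166 0.3758]
145 229 331 [0.5347 0.3118] [0.5289 0.3776]
d [ 1.4 -1.4 47.3] a [0.1 0.2 0. ] time 32.87
```

>>> apply_moves(deltas=[{"tx": 0, "ty": 0, "tz": 15, "ax": 0, "ay": 0, "az": 0, "hand": 0}, {"tx": 0, "ty": 0, "tz": 28, "ax": 0, "ay": 0, "az": 0, "hand": 0}, {"tx": 0, "ty": 0, "tz": 37, "ax": 0, "ay": 0, "az": 0, "hand": 0}, {"tx": 0, "ty": 0, "tz": 42, "ax": 0, "ay": 0, "az": 0, "hand": 0}, {"tx": 0, "ty": 0, "tz": 45, "ax": 0, "ay": 0, "az": 0, "hand": 0}, {"tx": 0, "ty": 0, "tz": 45, "ax": 0, "ay": 0, "az": 0, "hand": 0}, {"tx": 0, "ty": 0, "tz": 45, "ax": 0, "ay": 0, "az": 0, "hand": 0}])

```text
time: 33.45
ee_pos: [0.5907, 0.35, 0.0055]
tcp_rot: [-0.0, -0.044, 0.999, -0.001]
force: [-2.7, -2.2, 3.2]
opening: 0.025
finger_force: 50.2
```

>>> apply_moves(deltas=[{"tx": 0, "ty": 0, "tz": 0, "ax": 0, "ay": 0, "az": 0, "hand": 0.4}, {"tx": 0, "ty": 0, "tz": 0, "ax": 0, "ay": 0, "az": 0, "hand": 0.55}, {"tx": 0, "ty": 0, "tz": 0, "ax": 0, "ay": 0, "az": 0, "hand": 0.55}, {"tx": 0, "ty": 0, "tz": 0, "ax": 0, "ay": 0, "az": 0, "hand": 0.55}, {"tx": 0, "ty": 0, "tz": -30, "ax": 0, "ay": 0, "az": 0, "hand": 0.55}, {"tx": 0, "ty": 0, "tz": -70, "ax": 0, "ay": 0, "az": 0, "hand": 0.55}, {"tx": 0, "ty": 0, "tz": -110, "ax": 0, "ay": 0, "az": 0, "hand": 0.55}, {"tx": 0, "ty": 0, "tz": -150, "ax": 0, "ay": 0, "az": 0, "hand": 0.55}, {"tx": 30, "ty": -10, "tz": -190, "ax": 0, "ay": 0, "az": 0, "hand": 0.55}, {"tx": 60, "ty": -20, "tz": -220, "ax": 0, "ay": 0, "az": 0, "hand": 0.55}])

```text
time: 34.28
ee_pos: [0.5418, 0.3294, 0.2203]
tcp_rot: [0.002, -0.043, 0.999, 0.002]
force: [-0.6, 0.2, 1.7]
opening: 0.0468
finger_force: 0.0
```

>>> apply_moves(deltas=[{"tx": 20, "ty": 0, "tz": -10, "ax": 0, "ay": 0, "az": 0, "hand": 0.55}, {"tx": 20, "ty": 0, "tz": -10, "ax": 0, "ay": 0, "az": 0, "hand": 0.55}, {"tx": 20, "ty": 0, "tz": -10, "ax": 0, "ay": 0, "az": 0, "hand": 0.55}, {"tx": 20, "ty": 0, "tz": -10, "ax": 0, "ay": 0, "az": 0, "hand": 0.55}, {"tx": 20, "ty": 0, "tz": -10, "ax": 0, "ay": 0, "az": 0, "hand": 0.55}])

```text
time: 34.7
ee_pos: [0.5212, 0.3255, 0.2258]
tcp_rot: [-0.001, -0.043, 0.999, -0.0]
force: [-0.0, -0.9, 0.1]
opening: 0.0469
finger_force: 0.0
```

Run:
```python
from h import *
o=get_obs();print({k:np.round(o[k],4) for k in("ee_pos","force","time")})
s=eyes.snapshot("wrist")
for n,z in(("stapler",.05),("long_tray",.01),("packet",.043),("wide_tray",.01),("jar",.09),("large_dish",.01),("dropper_bottle",.07),("small_dish",.01)):
    for d in eyes.trace("wrist",n)[:2]:
        m=d["mask"];ys,xs=np.where(m);print(n,round(d["confidence"],2),(xs.min(),xs.max(),ys.min(),ys.max()),rectw(s,m,z))
        if n in("stapler","long_tray"):
            for r in (ys.min()+4,int(ys.mean()),ys.max()-6):
                k=xs[ys==r];
                if len(k):print("  ",r,k.min(),k.max(),ray(s,(k.mean(),r),z)[:2].round(4))
            print("  near",ray(s,(xs.mean(),ys.min()),.011).round(4),"far",ray(s,(xs.mean(),ys.max()),.01)[:2].round(4),ray(s,(xs.mean(),ys.max()),.055)[:2].round(4))
cv2.imwrite("pics/end.png",s["color"])
t=eyes.snapshot("top")
for d in eyes.trace("top","pod_a")[:3]: print("pod",np.round(d["uv"]),round(d["confidence"],2))
for d in eyes.trace("top","stapler")[:1]: print("st top",rectw(t,d["mask"],.05))
```

```text
{'ee_pos': array([0.5212, 0.3255, 0.2258]), 'force': array([-0.002 , -0.909 ,  0.0718]), 'time': np.float64(34.7)}
stapler 0.95 (np.int64(280), np.int64(306), np.int64(180), np.int64(293)) [587.  346.3  32.6 148.3   4.9]
   184 281 306 [0.5179 0.3394]
   233 280 306 [0.5778 0.3448]
   287 285 302 [0.652  0.3529]
  near [0.5218 0.3409 0.011 ] far [0.6873 0.3575] [0.6575 0.3527]
long_tray 0.56 (np.int64(269), np.int64(321), np.int64(168), np.int64(286)) [591.2 348.5  66.9 170.1   4.7]
   172 269 321 [0.5116 0.3423]
   220 270 318 [0.5755 0.3492]
   280 270 315 [0.6663 0.3528]
  near [0.5064 0.3412 0.011 ] far [0.6756 0.3585] [0.6472 0.3535]
packet 0.98 (np.int64(106), np.int64(157), np.int64(167), np.int64(246)) [565.3 150.5  59.8  98.7  -3.4]
packet 0.43 (np.int64(106), np.int64(174), np.int64(149), np.int64(249)) [556.4 160.3  76.1 115.9  -4.2]
wide_tray 0.9 (np.int64(107), np.int64(173), np.int64(149), np.int64(249)) [567.6 145.4  82.8 126.7  -4.3]
large_dish 0.86 (np.int64(182), np.int64(248), np.int64(177), np.int64(234)) [559.5 246.2  67.9  85.2  71.1]
dropper_bottle 0.92 (np.int64(365), np.int64(411), np.int64(189), np.int64(231)) [535.  446.2  31.7  65.9  52.3]
small_dish 0.93 (np.int64(354), np.int64(400), np.int64(180), np.int64(225)) [541.5 448.3  52.1  60.8 -28.1]
pod [316. 234.] 0.6
pod [363. 196.] 0.51
st top [537.1 452.6  31.5  53.5  56.5]
```

```bash
python3 -c "
from station import job_done
print(job_done())"
```

```text
the job is handed in; nothing more can be done
None
```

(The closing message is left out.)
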